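# Close up a delivery box at the dried-fruit stall

### The job

Stand the red-lidded tub upright in the free half of the metal delivery box, beside the yellow-lidded one. Then put the loose blue lid on the box, fully home all round, swing the wire bail over it and press the bail right down. Leave the green-lidded tub, the jar and the scoop where they are.

Things in the scene. Friction and masses are not known exactly. Their poses are not given: they have to be found in the camera images.
- box: Open-topped bare-metal delivery box, fixed in place, 128 (x) by 148 (y) by 75 mm high, walls and floor 5 mm thick, so the mouth is 118 by 138 mm. Origin: centre of its underside; z up. A wire bail is hinged along its +y side; the yellow-lidded tub already stands in its +y half; the -y half is free.
- box_free (a point): Middle of the box's free half, on its inner floor: (0, -35, 5) mm in the box's frame. A tub standing here has about 6 mm to spare towards the -y wall, 30 mm to each x wall and at least 12 mm to the yellow-lidded tub.
- tub_red_centre (a point): Centre of the tub to be packed: sealed white plastic tub with a red lid, straight-sided, diameter 56 mm, 60 mm high, about 0.2 kg; the point is on its axis, 30 mm above its underside; z is its axis, up. It stands on the table among other tubs.
- tub_yellow_centre (a point): Centre (30 mm up) of an identical tub with a yellow lid, loose, already standing in the box; it stays there, upright.
- tub_green_centre (a point): Centre (30 mm up) of an identical tub with a green lid on the table; to be left alone. It and the red one swap places from run to run.
- lid_handle (a point): Centre of the black grip bar on the loose lid, which lies right way up on the table, about 0.25 kg. Bar: 64 mm long along the lid's y, 14 mm thick along x, 18 mm high. The point is 24 mm above the plate's top and 36 mm above the plug's underside. Axes are the lid's, z up. Seated, it is 104 mm above the box's underside, over its centre.
- lid_plate (a point): Middle of the lid's top face, 24 mm below the grip bar's centre. Blue plate 128 (x) by 148 (y) by 5 mm; below it a bare-metal plug, 108 by 128 mm and 7 mm deep with a stepped lower edge, drops into the box's mouth with 5 mm to spare on each side. The lid's long side goes along the box's y, either way round; the plate rests on the rim.
- bail (a joint): Angle of the wire bail in rad: 0 = closed, lying level over the lid; it grows as the bail swings up and away to the box's +y side; 1.57 = upright; stop at 2.0. It starts raised. It stays where it is left (stiff hinge): about 1 to 2 N at the grip moves it.
- bail_grip (a point): Middle of the bail's black round crossbar: 14 mm diameter, 80 mm long, along the box's x. Two 6 mm wire legs, at x = +-40 mm, join it to the hinge 184 mm away. At joint value a it lies at (0, 90 - 184 cos a, 85 + 184 sin a) mm in the box's frame; closed, it is 20 mm outside the -y wall, 85 mm up, and the legs lie 2 mm above the seated lid.
- bail_hinge (a point): Hinge axis of the bail, at (0, 90, 85) mm in the box's frame, axis along the box's x.
- jar: Amber glass jar with a brass-coloured cap, 70 mm diameter, 100 mm high, origin at the centre of its underside; a bystander.
- scoop: Steel scoop with a wooden handle, about 190 mm long and 60 mm wide, 30 mm high, lying on the table beyond the box; origin at the back of its pan's underside; a bystander.
Things that resemble listed ones, but are neither listed nor needed, are in the scene too. Leave any orange look-alike of the part that bears lid_handle alone.

How it is judged:
On the way, in this order (a step that is already met when the one before it is completed fails the run):
1. the red-lidded tub stands upright on the box's floor and has been let go (x of tub_red_centre in the frame of box between -0.034 and 0.034 m and y of tub_red_centre in the frame of box between -0.045 and 0.045 m and z of tub_red_centre in the frame of box between 0.03 and 0.04 m and angle between tub_red_centre's own z axis and vertical below 0.1 rad and contact force between the fingers and tub_red below 0.1 N), for 0.2 s.
2. the lid is seated on the box and has been let go (x of lid_handle in the frame of box between -0.012 and 0.012 m and y of lid_handle in the frame of box between -0.012 and 0.012 m and z of lid_handle in the frame of box between 0.1 and 0.107 m and angle between lid_handle's own z axis and vertical below 0.04 rad and contact force between the fingers and lid below 0.1 N), for 0.2 s.
3. the bail is swung right down over the lid (value of joint bail below 0.05 rad), for 0.2 s.
At the end, for the whole second after the job is handed in: The red-lidded and the yellow-lidded tub both stand upright (within 0.1 rad) on the floor of the box; the lid sits fully down on the rim (handle point 100 to 107 mm above the box's underside, within 12 mm of the middle, tilt under 0.04 rad); the bail is closed over it (joint under 0.05 rad) (x of tub_red_centre in the frame of box between -0.034 and 0.034 m and y of tub_red_centre in the frame of box between -0.045 and 0.045 m and z of tub_red_centre in the frame of box between 0.03 and 0.04 m and angle between each of tub_red_centre, tub_yellow_centre's own z axis and vertical below 0.1 rad and x of tub_yellow_centre in the frame of box between -0.034 and 0.034 m and y of tub_yellow_centre in the frame of box between -0.045 and 0.045 m and z of tub_yellow_centre in the frame of box between 0.03 and 0.04 m and x of lid_handle in the frame of box between -0.012 and 0.012 m and y of lid_handle in the frame of box between -0.012 and 0.012 m and z of lid_handle in the frame of box between 0.1 and 0.107 m and angle between lid_handle's own z axis and vertical below 0.04 rad and value of joint bail below 0.05 rad); the robot touches nothing.
It fails at once if the green-lidded tub is pushed more than 30 mm from its place (distance of tub_green_centre from where it was at the start of the episode above 0.03 m).
It fails at once if the jar is pushed more than 30 mm from its place (distance of jar from where it was at the start of the episode above 0.03 m).
It fails at once if the scoop is pushed more than 30 mm from its place (distance of scoop from where it was at the start of the episode above 0.03 m).
It also fails if it takes over 69 s, if anything falls off the work surface, if the arm or the gripper's body presses on something with over 40 N, if the wrist force passes 120 N, or if a joint passes its speed limit or range.

### The arm

A 6-joint arm with a two-finger parallel gripper is mounted at the origin on the work surface. World frame = base frame: x ahead of the robot, y to its left, z up, the work surface at z = 0. Lengths are in m, angles in rad, forces in N, time in s.
With the tool pointing down it reaches from about 0.35 to 0.85 m from the base axis. Payload 8.1 kg.
Tool frame: the origin (TCP) lies between the finger pads; the fingertips stand 19 mm ahead of it and the grasp point (between the pads) is the TCP (tip_reach is the distance from the TCP to the fingertips, in m); z points along the fingers, x is the direction in which the jaws open and shut, and the axes are right-handed (so a half turn about z gives the same grasp; the last joint's range is limited). The gripper opens to 85 mm and grips with 20 to 120 N. Pads are 22 mm wide; open, the fingers measure 114 mm over their backs; the gripper's body (76 mm by 85 mm) begins 54 mm behind the grasp point. The pads swing forward as they close: fully open they stand 13 mm farther back than shut.
Start: joints at [-1.2, 0.13, 1.488, -0, 1.523, -0.085], TCP at [0.264, -0.539, 0.25] pointing down, gripper open.
Joint ranges: [-2.96, 2.96], [-0.89, 2.26], [0.02, 2.5], [-1.34, 4.48], [0, 2.73], [-2.66, 2.66]. Speed limits (rad/s): [2.39, 2.39, 2.79, 3.14, 3.14, 3.14].

### API

Orientations are given as a rotation vector (axis times angle).
In Python, from bench import get_state, grab_frame, camera_params, job_done, tip_reach gives the robot as it stands.
- The arm moves only by the shell command python3 -m pendant 'ROWS'. ROWS is JSON, a list of rows, each an object of numbers: "tx", "ty", "tz": the shift along the tool's x, y, z scaled (see below); "spin": the turn about the tool's z scaled (see below); "jaw": the closure, from -1 (fully open) to 1 (shut), so that 0 is half open. In form: [{"tx": .., "ty": .., "tz": .., "spin": .., "jaw": ..}, ...]. A call has 1 to 20 rows; each row shifts and turns the commanded pose from where the row before left it, along the tool's axes as they then stand; what a row does not reach is not made up. The controller multiplies each number of a shift by 0.02 m and each number of a turn by 0.15 rad. A row lasts 1/10 s, in which the tool goes at most 50 mm and 8.59 degrees, less where a joint would pass 70% of its speed; a pose out of reach is approached as far as the arm can. A call with a number of a shift or a turn outside -1 to 1 is refused whole. A call with a gripper value outside its range is refused whole. The fingers move at their own pace and stop on an object; the grip force is fixed at half the most. Time passes only in rows, so rows that do not move let the fingers close. It gives the time, the measured TCP pose, the force and the opening at its end, in the units of the state.
- get_state(): the state, without advancing time (a new reading comes with each control period).
- grab_frame(name): name is "side" or "top" or "wrist"; returns the picture (420x560x3 uint8, blue, green, red); there is no depth.
- camera_params(name): a dict with "fx", "fy", "cx", "cy" (pixels), "position" and "rotation" of the camera in the world. Camera axes: x right, y up, looking along -z (the intrinsics and any distortion apply to the point x, -y, -z); pixel columns grow to the right and rows downward; lengths in m; the calibration is good to about 2 mm. A picture is of the moment at which its call begins: read the wrist's pose just before it. camera_params takes no time and is no camera call; for the wrist camera it gives the pose at the moment of the call.
- job_done(): hands the job in, once; it reports no verdict.
The state is a dict: "time_s": time; "qpos": joint angles; "qd": joint speeds; "tau": joint torques, N m; "tool_pos": TCP position; "eef_rot": TCP orientation; "force": force on the tool from outside, world axes, zero at the start; "moment": the same for the moment, N m; "finger_gap": finger opening in m.
Only numpy, scipy, OpenCV 4.12 (cv2) and the standard library are available. Lean on these libraries where they do the work, as an engineer would, in place of code of your own. Each camera call takes 0.05 s, during which the arm holds its last target.

## Working session

There is one attempt and no reset: what is moved stays moved. The work goes in short steps, Python scripts to look and compute and a shell command to move; the robot and the scene stay as the last step left them, time stands still between calls to the robot, and variables do not carry over. Pictures are saved under pics/ and viewed, and the job is handed in when it is done.

```bash
mkdir -p pics; ls
python3 - <<'E'
from bench import *
import cv2
s=get_state()
for k,v in s.items(): print(k,v)
for n in ["side","top","wrist"]:
    f=grab_frame(n); cv2.imwrite(f"pics/{n}0.png",f); p=camera_params(n); print(n,p)
E
```

```text
pics
time_s 0.0
qpos [-1.20040011e+00  1.31163170e-01  1.48926560e+00  5.02131989e-06
  1.52302807e+00 -8.53929017e-02]
qd [ 0.00050459 -0.00112106  0.0017802  -0.00083535 -0.00053078 -0.00030682]
tau [-9.47252738e-04 -5.69389737e+01 -5.00560176e+01 -4.12269392e-04
  1.41888141e-02  2.05202127e-05]
tool_pos [ 0.26393985 -0.53825125  0.24925073]
eef_rot [-2.66493532e+00  1.66152718e+00  2.33811897e-03]
force [-0.21308679  0.34513632  0.42279728]
moment [-0.02278501  0.00339007  0.0183159 ]
finger_gap 0.08553997691297789
side {'fx': 439.9083043661582, 'fy': 439.9083043661582, 'cx': 276.96637763845195, 'cy': 213.20489431665195, 'position': array([0.44871056, 1.08804069, 0.88518426]), 'rotation': array([ 0.05546946, -1.40861071, -2.77040152])}
top {'fx': 497.98391898937723, 'fy': 497.98391898937723, 'cx': 280.5688364790792, 'cy': 202.6359566272599, 'position': array([0.4185868 , 0.00243729, 1.37109571]), 'rotation': array([ 0.06294828, -0.04368153, -1.56736318])}
wrist {'fx': 321.2640216087646, 'fy': 321.2640216087646, 'cx': 283.5165573552158, 'cy': 208.98759010878584, 'position': array([ 0.33832596, -0.50219007,  0.37262109]), 'rotation': array([-0.29119705,  0.18392617, -1.10361822])}
```

View pics/top0.png

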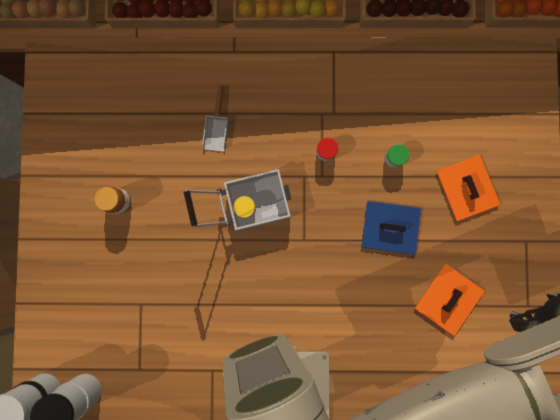

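View pics/side0.png

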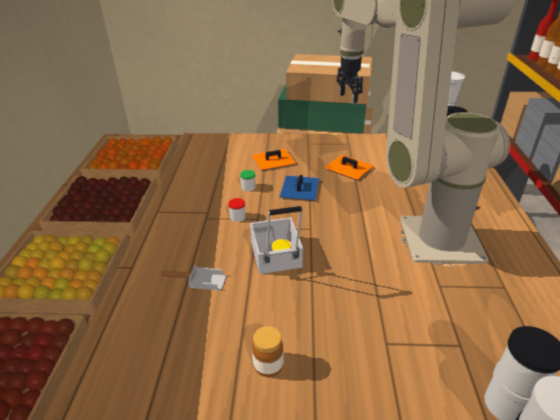

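View pics/wrist0.png

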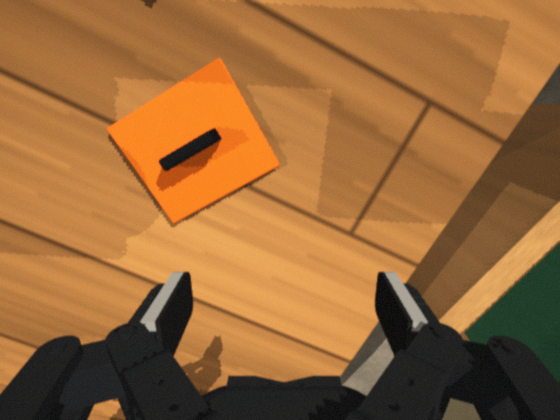

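The top view shows the red tub at (327,149), green at (398,155), the box at (258,200) with yellow at (244,207), and the bail bar at (190,208). The jar is at (112,200) and the scoop at (215,133). Three parts could be taken for the lid: blue (392,228), orange (469,188) and orange (450,300). I choose the blue one. The red lid at (327,149) is the only tub-like red thing on the bench.

```bash
cat > h.py <<'E'
import numpy as np, cv2
from scipy.spatial.transform import Rotation as R
from bench import *
def ray(p,uv):
    d=np.array([(uv[0]-p['cx'])/p['fx'],-(uv[1]-p['cy'])/p['fy'],-1.0])
    return np.array(p['position']),R.from_rotvec(p['rotation']).as_matrix()@d
def plane(p,uv,z):
    o,d=ray(p,uv); return o+d*(z-o[2])/d[2]
def proj(p,X):
    c=R.from_rotvec(p['rotation']).as_matrix().T@(np.array(X)-p['position'])
    return np.array([p['cx']-p['fx']*c[0]/c[2],p['cy']+p['fy']*c[1]/c[2]])
def tri(p1,u1,p2,u2):
    o1,d1=ray(p1,u1);o2,d2=ray(p2,u2)
    t=np.linalg.lstsq(np.c_[d1,-d2],o2-o1,rcond=None)[0]
    a=o1+t[0]*d1;b=o2+t[1]*d2
    return (a+b)/2,np.linalg.norm(a-b)
def mask(f,h0,h1,s=120,v=50):
    H=cv2.cvtColor(f,cv2.COLOR_BGR2HSV)
    if h0<h1: return cv2.inRange(H,(h0,s,v),(h1,255,255))
    return cv2.inRange(H,(h0,s,v),(180,255,255))|cv2.inRange(H,(0,s,v),(h1,255,255))
def blobs(m,amin=30):
    c,_=cv2.findContours(m,cv2.RETR_EXTERNAL,cv2.CHAIN_APPROX_NONE)
    return sorted([x for x in c if cv2.contourArea(x)>amin],key=cv2.contourArea,reverse=True)
E
python3 - <<'E'
from h import *
T=cv2.imread('pics/top0.png');S=cv2.imread('pics/side0.png');pt=camera_params('top');ps=camera_params('side')
def sub(T,r):  # region (x0,y0,x1,y1)
    m=np.zeros(T.shape[:2],np.uint8); m[r[1]:r[3],r[0]:r[2]]=255; return m
for n,h,rt,z in [('red',(170,6),(300,120,360,190),.06),('green',(45,85),(370,130,430,190),.06),('yellow',(22,35),(225,185,275,230),.065)]:
    b=blobs(mask(T,*h,s=150)&sub(T,rt))[0]; e=cv2.fitEllipse(b); print(n,e[0],e[1],plane(pt,e[0],z).round(4), 'dia',e[1][0]*1.31/498)
b=blobs(mask(T,105,130)&sub(T,(350,190,430,265)))[0]
r=cv2.minAreaRect(cv2.convexHull(b)); c=cv2.boxPoints(r); P=np.array([plane(pt,q,.012) for q in c])
print('lid',r,P.mean(0).round(4),np.linalg.norm(P[1]-P[0]),np.linalg.norm(P[2]-P[1]))
for i in range(2): d=P[i+1]-P[i]; print('edge ang',np.degrees(np.arctan2(d[1],d[0])))
for nm,f,(x0,y0,x1,y1) in [('boxtop',T,(170,150,310,250)),('boxside',S,(220,190,330,290)),('lidtop',T,(350,190,430,265))]:
    cv2.imwrite(f'pics/{nm}.png',cv2.resize(f[y0:y1,x0:x1],None,fx=5,fy=5,interpolation=cv2.INTER_CUBIC))
E
```

```text
red (327.1150817871094, 147.87185668945312) (20.389636993408203, 20.628080368041992) [ 0.6538 -0.1045  0.06  ] dia 0.05363539048466817
green (397.92071533203125, 154.66346740722656) (17.67854881286621, 18.375062942504883) [ 0.6358 -0.2918  0.06  ] dia 0.04650381314227859
yellow (243.86984252929688, 206.35118103027344) (20.02991485595703, 20.404787063598633) [0.4974 0.1151 0.065 ] dia 0.052689133456433154
lid ((391.05023193359375, 227.3733673095703), (53.724544525146484, 45.39823532104492), 7.594643592834473) [ 0.4445 -0.2813  0.012 ] 0.12369769585402822 0.1458580277256457
edge ang -8.044266787032557
edge ang -97.50760069855475
```

View pics/boxtop.png

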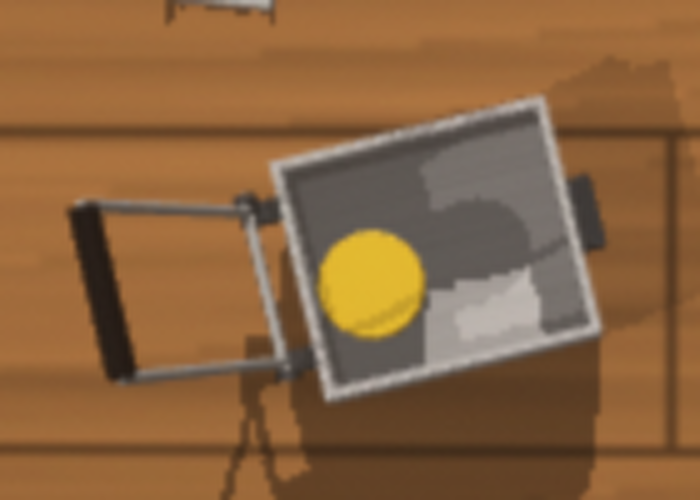

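View pics/boxside.png

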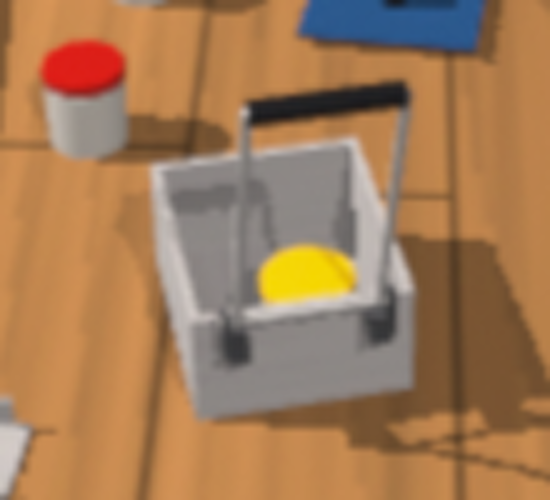

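View pics/lidtop.png

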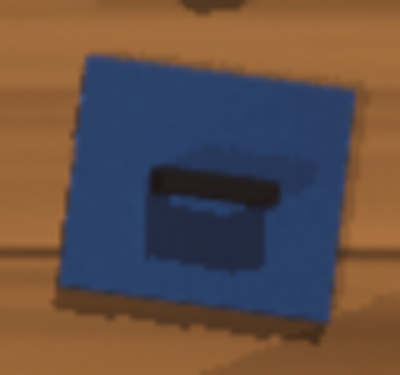

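The close crop confirms the blue lid with its black bar, which spans (150,180) to (280,195) in the crop. The box rim corners and the bail are also clear. Next I'll measure the box, bail and bar.

Run:
```python
from h import *
S=cv2.imread('pics/side0.png');pt=camera_params('top');ps=camera_params('side')
t=lambda u,v:((u+.5)/5-.5+170,(v+.5)/5-.5+150)
s=lambda u,v:((u+.5)/5-.5+220,(v+.5)/5-.5+190)
l=lambda u,v:((u+.5)/5-.5+350,(v+.5)/5-.5+190)
C=np.array([plane(pt,t(*q),.075) for q in [(273,162),(543,97),(600,332),(330,400)]])
c=C.mean(0); print('corners',C.round(4),'centre',c.round(4)); 
print('sides',[np.linalg.norm(C[i]-C[(i+1)%4]).round(4) for i in range(4)])
yd=(C[0]-C[1]+C[3]-C[2]); xd=(C[0]-C[3]+C[1]-C[2]); yaw1=np.arctan2(-yd[0],yd[1]); yaw2=np.arctan2(xd[1],xd[0]); yaw=(yaw1+yaw2)/2
print('yaw',yaw1,yaw2)
# side-view rim check
Cs=np.array([plane(ps,s(*q),.075) for q in [(200,318),(157,170),(355,142),(412,292)]])
print('side rim',Cs.round(4),Cs.mean(0).round(4)); d=(Cs[0]-Cs[1]+Cs[3]-Cs[2]); print(np.arctan2(-d[0],d[1]))
X,e=tri(pt,t(101,291),ps,s(328,102)); Rz=R.from_euler('z',yaw).as_matrix()
b=Rz.T@(X-np.r_[c[:2],0]); print('bail bar',X.round(4),e,'box',b.round(4),'a',np.arctan2(b[2]-.085,.09-b[1]),np.hypot(b[2]-.085,.09-b[1]))
ends=[plane(pt,l(152,172),.045),plane(pt,l(280,184),.045),plane(pt,l(278,207),.045),plane(pt,l(152,195),.045)]
E_=np.array(ends); print('bar',E_.mean(0).round(4),np.degrees(np.arctan2(*(E_[1]-E_[0])[[1,0]])), np.linalg.norm(E_[1]-E_[0]))
b_=blobs(mask(S,170,6,s=150)[:,:]&cv2.rectangle(np.zeros(S.shape[:2],np.uint8),(220,190),(255,230),255,-1))[0]
e=cv2.fitEllipse(b_); print('side red',e)
X=[.6538,-.1045,.06];print('proj red',proj(ps,X),proj(ps,[.6538,-.1045,.05]))
print('target free',(Rz@[0,-.035,.005]+np.r_[c[:2],0]).round(4))
st=get_state(); print(R.from_rotvec(st['eef_rot']).as_matrix().round(3))
```

```text
corners [[ 0.5606  0.1664  0.075 ]
 [ 0.5951  0.025   0.075 ]
 [ 0.4719 -0.0051  0.075 ]
 [ 0.4361  0.1353  0.075 ]] centre [0.5159 0.0804 0.075 ]
sides [np.float64(0.1455), np.float64(0.1268), np.float64(0.1449), np.float64(0.1283)]
yaw 0.2444436941118138 0.2422078250794954
side rim [[0.5528 0.1676 0.075 ]
 [0.5895 0.033  0.075 ]
 [0.47   0.0017 0.075 ]
 [0.435  0.1424 0.075 ]] [0.5118 0.0862 0.075 ]
0.2547209541012676
bail bar [0.4804 0.2192 0.2613] 0.0030909565329262163 box [-0.001   0.1433  0.2613] a 1.864357949178091 0.18421408322913807
bar [ 0.4433 -0.2788  0.045 ] -95.20769315106116 0.06796013350669691
side red ((236.21543884277344, 203.0845489501953), (10.073925018310547, 16.32718276977539), 85.58536529541016)
proj red [235.77861255 201.69775703] [235.994724   204.17291406]
target free [0.5243 0.0464 0.005 ]
[[ 0.44  -0.898 -0.001]
 [-0.898 -0.44   0.001]
 [-0.001 -0.    -1.   ]]
```

The red tub is at (0.654, -0.1045). The box centre is about (0.515, 0.082) with yaw 0.245. The bail angle is 1.86 rad, and its measured radius of 184 mm matches the spec. First I'll spin the jaw to align with the box x axis.

```bash
python3 -m pendant '[{"spin":-1,"jaw":-1},{"spin":-1,"jaw":-1},{"spin":-1,"jaw":-1},{"spin":-1,"jaw":-1},{"spin":-1,"jaw":-1},{"spin":-1,"jaw":-1},{"spin":-1,"jaw":-1},{"spin":-1,"jaw":-1},{"spin":-1,"jaw":-1},{"spin":-0.07,"jaw":-1}]'
cat > go.py <<'E'
import sys
from h import *
# python3 go.py x y z [yaw] : remaining shift in tool units (0.02 m / 0.15 rad)
s=get_state(); M=R.from_rotvec(s['eef_rot']).as_matrix(); a=[float(v) for v in sys.argv[1:]]
d=M.T@(np.array(a[:3])-s['tool_pos'])
print('pos',s['tool_pos'].round(4),'yaw',np.arctan2(M[1,0],M[0,0]).round(4),'F',s['force'].round(1),'gap',round(s['finger_gap'],4),'t',s['time_s'])
print('units tx ty tz',(d/.02).round(2), 'spin',((np.arctan2(M[1,0],M[0,0])-a[3])/.15).round(2) if len(a)>3 else '')
E
python3 go.py .654 -.1045 .2 .245
```

```text
pos [ 0.264  -0.5384  0.2495] yaw -1.115 F [ 0.1 -0.2  0.7] gap 0.0853 t 0.15
units tx ty tz [-10.89 -27.06   2.49] spin -9.07schema error: expected keys tx, ty, tz, spin, jaw
```

```bash
python3 -m pendant '[{"tx":0,"ty":0,"tz":0,"spin":-1,"jaw":-1},{"tx":0,"ty":0,"tz":0,"spin":-1,"jaw":-1},{"tx":0,"ty":0,"tz":0,"spin":-1,"jaw":-1},{"tx":0,"ty":0,"tz":0,"spin":-1,"jaw":-1},{"tx":0,"ty":0,"tz":0,"spin":-1,"jaw":-1},{"tx":0,"ty":0,"tz":0,"spin":-1,"jaw":-1},{"tx":0,"ty":0,"tz":0,"spin":-1,"jaw":-1},{"tx":0,"ty":0,"tz":0,"spin":-1,"jaw":-1},{"tx":0,"ty":0,"tz":0,"spin":-1,"jaw":-1},{"tx":0,"ty":0,"tz":0,"spin":-0.07,"jaw":-1}]'
python3 go.py .654 -.1045 .2 .245
```

```text
time_s: 1.15
tool_pos: [0.264, -0.5385, 0.2498]
eef_rot: [-3.117, -0.389, 0.0]
force: [-0.1, -0.3, 0.3]
finger_gap: 0.0851
pos [ 0.264  -0.5385  0.2498] yaw 0.2483 F [-0.1 -0.3  0.3] gap 0.0851 t 1.15
units tx ty tz [ 24.23 -16.24   2.5 ] spin 0.02
```

```bash
python3 -m pendant '[{"tx":1,"ty":-0.67,"tz":0,"spin":0,"jaw":-1},{"tx":1,"ty":-0.67,"tz":0,"spin":0,"jaw":-1},{"tx":1,"ty":-0.67,"tz":0,"spin":0,"jaw":-1},{"tx":1,"ty":-0.67,"tz":0,"spin":0,"jaw":-1},{"tx":1,"ty":-0.67,"tz":0,"spin":0,"jaw":-1},{"tx":1,"ty":-0.67,"tz":0,"spin":0,"jaw":-1},{"tx":1,"ty":-0.67,"tz":0,"spin":0,"jaw":-1},{"tx":1,"ty":-0.67,"tz":0,"spin":0,"jaw":-1},{"tx":1,"ty":-0.67,"tz":0,"spin":0,"jaw":-1},{"tx":1,"ty":-0.67,"tz":0,"spin":0,"jaw":-1},{"tx":1,"ty":-0.67,"tz":0,"spin":0,"jaw":-1},{"tx":1,"ty":-0.67,"tz":0,"spin":0,"jaw":-1},{"tx":1,"ty":-0.67,"tz":0,"spin":0,"jaw":-1},{"tx":1,"ty":-0.67,"tz":0,"spin":0,"jaw":-1},{"tx":1,"ty":-0.67,"tz":0,"spin":0,"jaw":-1},{"tx":1,"ty":-0.67,"tz":0,"spin":0,"jaw":-1},{"tx":1,"ty":-0.67,"tz":0,"spin":0,"jaw":-1},{"tx":1,"ty":-0.67,"tz":0,"spin":0,"jaw":-1},{"tx":1,"ty":-0.67,"tz":0,"spin":0,"jaw":-1},{"tx":1,"ty":-0.67,"tz":0,"spin":0,"jaw":-1}]'
python3 go.py .654 -.1045 .2 .245
python3 - <<'E'
from h import *
p=camera_params('wrist');f=grab_frame('wrist');cv2.imwrite('pics/w1.png',f)
b=blobs(mask(f,170,6,s=150))
for q in b[:3]:
    e=cv2.fitEllipse(q);print(e,plane(p,e[0],.06).round(4))
E
```

```text
time_s: 3.15
tool_pos: [0.5875, -0.1807, 0.25]
eef_rot: [-3.119, -0.377, 0.001]
force: [0.0, -0.3, 0.3]
finger_gap: 0.0856
pos [ 0.5875 -0.1807  0.25  ] yaw 0.2408 F [ 0.  -0.3  0.3] gap 0.0856 t 3.15
units tx ty tz [ 4.14 -2.91  2.5 ] spin -0.03
((370.4256896972656, 122.67161560058594), (56.81019592285156, 61.29393005371094), 41.845985412597656) [ 0.652  -0.1003  0.06  ]
((547.8054809570312, 340.44512939453125), (29.55509376525879, 72.57960510253906), 173.23416137695312) [ 0.9391 -0.2888  0.06  ]
((555.7908935546875, 298.57373046875), (7.6351776123046875, 9.024602890014648), 21.1644287109375) [ 0.9191 -0.2337  0.06  ]
```

View pics/w1.png

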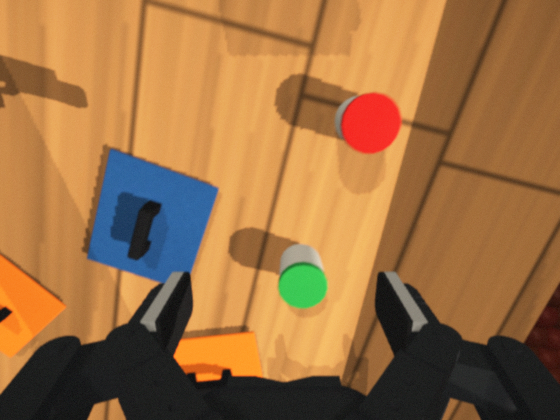

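The wrist view shows red at (370,123), giving (0.652, -0.100), which agrees with the top view to about 4 mm. Green is at (302,285) and the blue lid at (150,215).

```bash
python3 -m pendant '[{"tx":0.8,"ty":-0.58,"tz":0.4,"spin":0,"jaw":-1},{"tx":0.8,"ty":-0.58,"tz":0.4,"spin":0,"jaw":-1},{"tx":0.8,"ty":-0.58,"tz":0.4,"spin":0,"jaw":-1},{"tx":0.8,"ty":-0.58,"tz":0.4,"spin":0,"jaw":-1},{"tx":0.8,"ty":-0.58,"tz":0.4,"spin":0,"jaw":-1},{"tx":0,"ty":0,"tz":0,"spin":0,"jaw":-1},{"tx":0,"ty":0,"tz":0,"spin":0,"jaw":-1}]'
python3 go.py .653 -.1025 .048 .245
python3 - <<'E'
from h import *
p=camera_params('wrist');f=grab_frame('wrist');cv2.imwrite('pics/w2.png',f)
b=blobs(mask(f,170,6,s=150))
for q in b[:2]:
    e=cv2.fitEllipse(q);print(e,plane(p,e[0],.06).round(4))
print(p['position'])
E
```

```text
time_s: 3.9
tool_pos: [0.6505, -0.1052, 0.2095]
eef_rot: [-3.118, -0.386, 0.002]
force: [-0.8, -0.4, 0.7]
finger_gap: 0.0855
pos [ 0.6505 -0.1052  0.2095] yaw 0.2462 F [-0.8 -0.4  0.7] gap 0.0855 t 3.9
units tx ty tz [ 0.16 -0.1   8.07] spin 0.01
((286.60906982421875, 193.9885711669922), (60.48320388793945, 61.92905044555664), 91.69038391113281) [ 0.6519 -0.1003  0.06  ]
((538.6954345703125, 338.0077819824219), (34.733367919921875, 63.959991455078125), 151.09735107421875) [ 0.9433 -0.1866  0.06  ]
[ 0.63042916 -0.0249956   0.33261398]
```

View pics/w2.png

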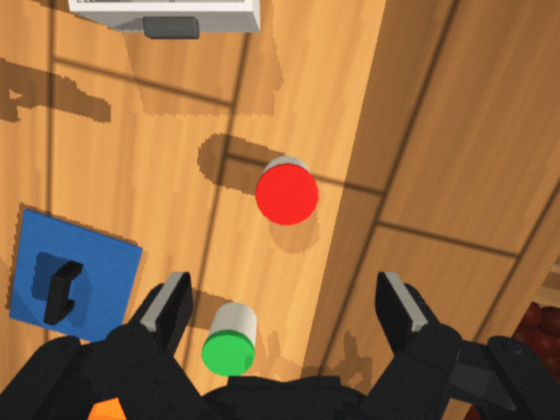

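The red lid is centred between the fingers in column at (287,194), consistently at (0.652, -0.100). I'll descend and grip it.

```bash
python3 -m pendant '[{"tx":0.16,"ty":-0.15,"tz":0.9,"spin":0,"jaw":-1},{"tx":0,"ty":0,"tz":0.9,"spin":0,"jaw":-1},{"tx":0,"ty":0,"tz":0.9,"spin":0,"jaw":-1},{"tx":0,"ty":0,"tz":0.9,"spin":0,"jaw":-1},{"tx":0,"ty":0,"tz":0.9,"spin":0,"jaw":-1},{"tx":0,"ty":0,"tz":0.9,"spin":0,"jaw":-1},{"tx":0,"ty":0,"tz":0.9,"spin":0,"jaw":-1},{"tx":0,"ty":0,"tz":0.9,"spin":0,"jaw":-1},{"tx":0,"ty":0,"tz":0.9,"spin":0,"jaw":-1},{"tx":0,"ty":0,"tz":0,"spin":0,"jaw":-1}]'
python3 go.py .653 -.1015 .048 .245
python3 -m pendant '[{"tx":0,"ty":0,"tz":0,"spin":0,"jaw":0.8},{"tx":0,"ty":0,"tz":0,"spin":0,"jaw":0.8},{"tx":0,"ty":0,"tz":0,"spin":0,"jaw":0.8},{"tx":0,"ty":0,"tz":0,"spin":0,"jaw":0.8},{"tx":0,"ty":0,"tz":0,"spin":0,"jaw":0.8},{"tx":0,"ty":0,"tz":0,"spin":0,"jaw":0.8},{"tx":0,"ty":0,"tz":0,"spin":0,"jaw":0.8}]'
```

```text
time_s: 4.95
tool_pos: [0.6504, -0.1016, 0.0441]
eef_rot: [-3.116, -0.384, 0.009]
force: [0.0, -0.8, -0.7]
finger_gap: 0.0855
pos [ 0.6504 -0.1016  0.0441] yaw 0.2454 F [ 0.  -0.8 -0.7] gap 0.0855 t 4.95
units tx ty tz [ 0.13  0.03 -0.19] spin 0.0
time_s: 5.65
tool_pos: [0.6541, -0.1025, 0.05]
eef_rot: [3.117, 0.385, 0.004]
force: [-0.4, 0.0, 5.8]
finger_gap: 0.0546
```

```bash
python3 -m pendant '[{"tx":0,"ty":0,"tz":-0.5,"spin":0,"jaw":0.8},{"tx":0,"ty":0,"tz":-0.9,"spin":0,"jaw":0.8},{"tx":0,"ty":0,"tz":-0.9,"spin":0,"jaw":0.8},{"tx":0,"ty":0,"tz":-0.9,"spin":0,"jaw":0.8},{"tx":0,"ty":0,"tz":-0.9,"spin":0,"jaw":0.8},{"tx":0,"ty":0,"tz":-0.9,"spin":0,"jaw":0.8},{"tx":0,"ty":0,"tz":-0.9,"spin":0,"jaw":0.8},{"tx":0,"ty":0,"tz":0,"spin":0,"jaw":0.8},{"tx":0,"ty":0,"tz":0,"spin":0,"jaw":0.8}]'
python3 go.py .5233 .049 .16 .245
```

```text
time_s: 6.55
tool_pos: [0.6534, -0.1023, 0.1675]
eef_rot: [3.117, 0.385, 0.003]
force: [0.1, -0.2, -2.1]
finger_gap: 0.0543
pos [ 0.6534 -0.1023  0.1675] yaw 0.2455 F [ 0.1 -0.2 -2.1] gap 0.0543 t 6.55
units tx ty tz [-4.47 -8.92  0.36] spin 0.0
```

```bash
python3 -m pendant '[{"tx":-0.45,"ty":-0.89,"tz":0,"spin":0,"jaw":0.8},{"tx":-0.45,"ty":-0.89,"tz":0,"spin":0,"jaw":0.8},{"tx":-0.45,"ty":-0.89,"tz":0,"spin":0,"jaw":0.8},{"tx":-0.45,"ty":-0.89,"tz":0,"spin":0,"jaw":0.8},{"tx":-0.45,"ty":-0.89,"tz":0,"spin":0,"jaw":0.8},{"tx":-0.45,"ty":-0.89,"tz":0,"spin":0,"jaw":0.8},{"tx":-0.45,"ty":-0.89,"tz":0,"spin":0,"jaw":0.8},{"tx":-0.45,"ty":-0.89,"tz":0,"spin":0,"jaw":0.8},{"tx":-0.45,"ty":-0.89,"tz":0,"spin":0,"jaw":0.8},{"tx":-0.45,"ty":-0.89,"tz":0,"spin":0,"jaw":0.8},{"tx":0,"ty":0,"tz":0,"spin":0,"jaw":0.8},{"tx":0,"ty":0,"tz":0,"spin":0,"jaw":0.8},{"tx":0,"ty":0,"tz":0,"spin":0,"jaw":0.8}]'
python3 go.py .5233 .049 .16 .245
python3 - <<'E'
from h import *
for n in ['wrist','top','side']:
    f=grab_frame(n);cv2.imwrite(f'pics/{n}3.png',f)
T=cv2.imread('pics/top3.png')[150:250,170:310];S=cv2.imread('pics/side3.png')[180:280,220:360]
r=lambda a:cv2.resize(a,None,fx=4,fy=4,interpolation=cv2.INTER_CUBIC)
cv2.imwrite('pics/ts3.png',np.hstack([r(T),r(S)])[:, :] if 0 else cv2.resize(np.hstack([T,S]),(800,286)))
E
```

```text
time_s: 7.85
tool_pos: [0.5224, 0.0482, 0.1659]
eef_rot: [3.118, 0.384, -0.001]
force: [-0.0, 0.5, -1.6]
finger_gap: 0.0548
pos [0.5224 0.0482 0.1659] yaw 0.2453 F [-0.   0.5 -1.6] gap 0.0548 t 7.85
units tx ty tz [ 0.05 -0.03  0.29] spin 0.0
```

View pics/wrist3.png

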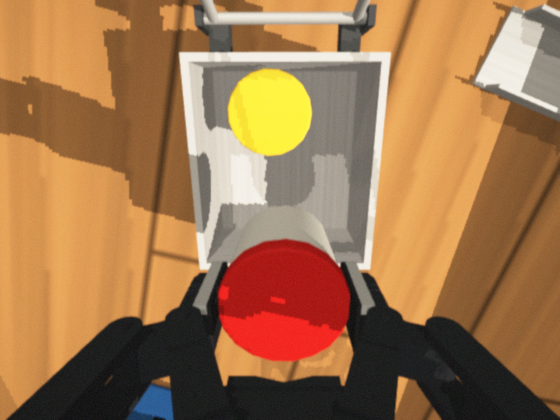

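View pics/ts3.png

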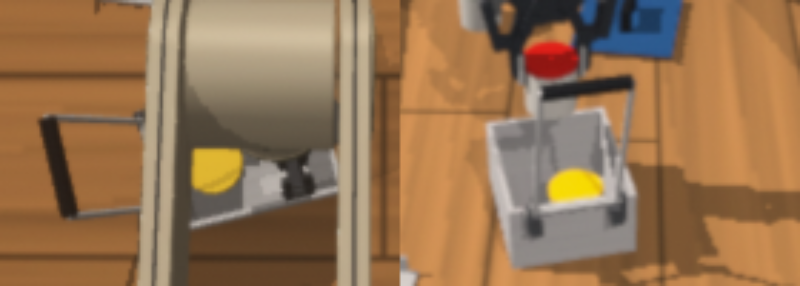

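The tub is held upright with its lid at (285,300). The +y rim corners are at about (181,54) and (390,53), and the -y corners at about (200,270) and (371,269). I'll refine the box pose from these.

Run:
```python
from h import *
f=cv2.imread('pics/wrist3.png');p=camera_params('wrist')
C=np.array([plane(p,q,.075) for q in [(181,53),(390,53),(371,270),(200,270)]]);print(C.round(4),C.mean(0).round(4),[np.linalg.norm(C[i]-C[(i+1)%4]).round(4) for i in range(4)])
d=C[0]-C[3]+C[1]-C[2];print(np.arctan2(-d[0],d[1]))
s=get_state()
for q in blobs(mask(f,170,6,s=150))[:1]:
    e=cv2.fitEllipse(q);print(e);print('red',plane(p,e[0],s['tool_pos'][2]+.012).round(4),s['tool_pos'])
for q in blobs(mask(f,22,35,s=150))[:1]:
    e=cv2.fitEllipse(q);print('yel',plane(p,e[0],.065).round(4))
```

```text
[[ 0.4357  0.1394  0.075 ]
 [ 0.5583  0.1701  0.075 ]
 [ 0.5957  0.0269  0.075 ]
 [ 0.4709 -0.0044  0.075 ]] [0.5152 0.083  0.075 ] [np.float64(0.1264), np.float64(0.1481), np.float64(0.1287), np.float64(0.1481)]
0.24740148856212962
((283.5685119628906, 300.3059997558594), (120.60833740234375, 133.2229766845703), 90.45162963867188)
red [0.5211 0.054  0.1781] [0.52259162 0.0480741  0.16610832]
yel [0.4951 0.119  0.065 ]
```

Run:
```python
import cv2
f=cv2.imread('pics/wrist3.png')[30:330,160:410];cv2.imwrite('pics/w3c.png',cv2.resize(f,(666,800))[0:600] if 0 else cv2.resize(f,(500,600),interpolation=cv2.INTER_CUBIC))
```

```text
(no output)
```

View pics/w3c.png

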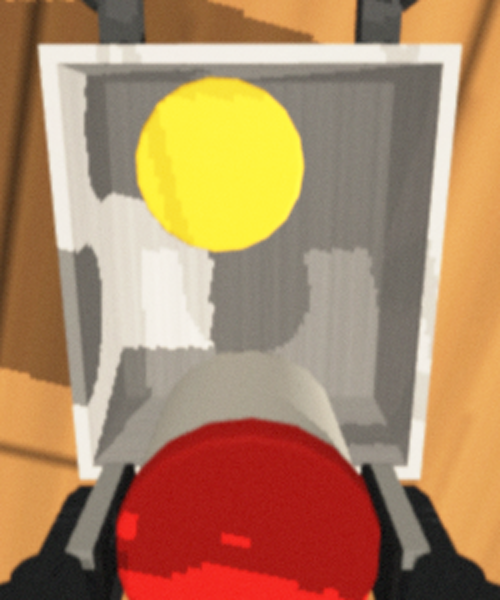

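```bash
python3 -m pendant '[{"tx":0.05,"ty":0.05,"tz":0.6,"spin":0,"jaw":0.8},{"tx":0,"ty":0,"tz":0.6,"spin":0,"jaw":0.8},{"tx":0,"ty":0,"tz":0.6,"spin":0,"jaw":0.8},{"tx":0,"ty":0,"tz":0.6,"spin":0,"jaw":0.8},{"tx":0,"ty":0,"tz":0.6,"spin":0,"jaw":0.8},{"tx":0,"ty":0,"tz":0.6,"spin":0,"jaw":0.8},{"tx":0,"ty":0,"tz":0.6,"spin":0,"jaw":0.8},{"tx":0,"ty":0,"tz":0.6,"spin":0,"jaw":0.8},{"tx":0,"ty":0,"tz":0.4,"spin":0,"jaw":0.8},{"tx":0,"ty":0,"tz":0,"spin":0,"jaw":0.8},{"tx":0,"ty":0,"tz":0,"spin":0,"jaw":0.8}]'
python3 go.py .5235 .0475 .055 .245
```

```text
time_s: 9.1
tool_pos: [0.5236, 0.0479, 0.0623]
eef_rot: [-3.118, -0.385, 0.0]
force: [1.1, 0.5, -0.7]
finger_gap: 0.0546
pos [0.5236 0.0479 0.0623] yaw 0.2455 F [ 1.1  0.5 -0.7] gap 0.0546 t 9.1
units tx ty tz [-0.01  0.02  0.37] spin 0.0
```

```bash
python3 -m pendant '[{"tx":0,"ty":0,"tz":0.15,"spin":0,"jaw":0.8},{"tx":0,"ty":0,"tz":0.15,"spin":0,"jaw":0.8},{"tx":0,"ty":0,"tz":0,"spin":0,"jaw":0.8}]'
python3 go.py .5235 .0475 .055 .245
```

```text
time_s: 9.4
tool_pos: [0.5234, 0.0479, 0.0561]
eef_rot: [-3.118, -0.385, 0.0]
force: [0.2, -0.1, -1.3]
finger_gap: 0.0547
pos [0.5234 0.0479 0.0561] yaw 0.2455 F [ 0.2 -0.1 -1.3] gap 0.0547 t 9.4
units tx ty tz [-0.    0.02  0.06] spin 0.0
```

```bash
python3 -m pendant '[{"tx":0,"ty":0,"tz":0.08,"spin":0,"jaw":0.8},{"tx":0,"ty":0,"tz":0.05,"spin":0,"jaw":0.8},{"tx":0,"ty":0,"tz":0,"spin":0,"jaw":0.8}]'
python3 go.py .5235 .0475 .055 .245
```

```text
time_s: 9.7
tool_pos: [0.5238, 0.0479, 0.0551]
eef_rot: [3.118, 0.385, 0.0]
force: [-8.2, -0.6, 11.8]
finger_gap: 0.0543
pos [0.5238 0.0479 0.0551] yaw 0.2456 F [-8.2 -0.6 11.8] gap 0.0543 t 9.7
units tx ty tz [-0.02  0.02  0.  ] spin 0.0
```

The tub is touching the floor with about 12 N up. I'll ease off and open partway.

```bash
python3 -m pendant '[{"tx":0,"ty":0,"tz":-0.05,"spin":0,"jaw":0.8},{"tx":0,"ty":0,"tz":0,"spin":0,"jaw":-0.65},{"tx":0,"ty":0,"tz":0,"spin":0,"jaw":-0.65},{"tx":0,"ty":0,"tz":0,"spin":0,"jaw":-0.65},{"tx":0,"ty":0,"tz":0,"spin":0,"jaw":-0.65},{"tx":0,"ty":0,"tz":0,"spin":0,"jaw":-0.65}]'
python3 go.py .5235 .0475 .2 .245
```

```text
time_s: 10.3
tool_pos: [0.5235, 0.0479, 0.0546]
eef_rot: [-3.118, -0.385, 0.0]
force: [-0.0, -0.1, -0.1]
finger_gap: 0.0705
pos [0.5235 0.0479 0.0546] yaw 0.2455 F [-0.  -0.1 -0.1] gap 0.0705 t 10.3
units tx ty tz [-0.01  0.02 -7.27] spin 0.0
```

```bash
python3 -m pendant '[{"tx":0,"ty":0,"tz":-0.5,"spin":0,"jaw":-0.65},{"tx":0,"ty":0,"tz":-1,"spin":0,"jaw":-0.65},{"tx":0,"ty":0,"tz":-1,"spin":0,"jaw":-0.65},{"tx":0,"ty":0,"tz":-1,"spin":0,"jaw":-0.65},{"tx":0,"ty":0,"tz":-1,"spin":0,"jaw":-0.65},{"tx":0,"ty":0,"tz":-1,"spin":0,"jaw":-0.65},{"tx":0,"ty":0,"tz":-1,"spin":0,"jaw":-1},{"tx":0,"ty":0,"tz":-1,"spin":0,"jaw":-1},{"tx":0,"ty":1,"tz":0,"spin":0,"jaw":-1},{"tx":0,"ty":1,"tz":0,"spin":0,"jaw":-1},{"tx":0,"ty":1,"tz":0,"spin":0,"jaw":-1},{"tx":0,"ty":0,"tz":0,"spin":0,"jaw":-1}]'
python3 go.py .4445 -.281 .2 -.1
python3 - <<'E'
from h import *
p=camera_params('wrist');f=grab_frame('wrist');cv2.imwrite('pics/w4.png',f)
Rz=R.from_euler('z',.247).as_matrix();c=np.array([.5152,.083,0])
for n,h in [('red',(170,6)),('yel',(22,35))]:
    e=cv2.fitEllipse(blobs(mask(f,*h,s=150))[0]);X=plane(p,e[0],.065);print(n,e[1],X.round(4),'box',(Rz.T@(X-c)).round(4))
E
```

```text
time_s: 11.5
tool_pos: [0.5386, -0.0122, 0.2056]
eef_rot: [3.117, 0.381, 0.001]
force: [0.3, -0.5, 0.3]
finger_gap: 0.0856
pos [ 0.5386 -0.0122  0.2056] yaw 0.2435 F [ 0.3 -0.5  0.3] gap 0.0856 t 11.5
units tx ty tz [-7.81 11.91  0.29] spin 2.29
red (68.86984252929688, 71.45964813232422) [0.5233 0.0497 0.065 ] box [-0.0002 -0.0343  0.065 ]
yel (67.55963134765625, 80.62995147705078) [0.4962 0.1136 0.065 ] box [-0.011   0.0343  0.065 ]
```

View pics/w4.png

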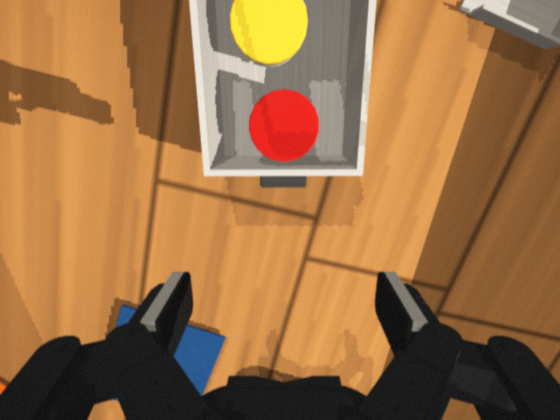

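Red stands upright at box coordinates (-0.2, -34) mm, at pixel (284,125), and yellow is still standing. Next is the lid.

```bash
python3 -m pendant '[{"tx":0,"ty":0,"tz":0,"spin":0.83,"jaw":-1},{"tx":0,"ty":0,"tz":0,"spin":0.83,"jaw":-1},{"tx":0,"ty":0,"tz":0,"spin":0.83,"jaw":-1},{"tx":-0.21,"ty":1,"tz":0,"spin":0,"jaw":-1},{"tx":-0.21,"ty":1,"tz":0,"spin":0,"jaw":-1},{"tx":-0.21,"ty":1,"tz":0,"spin":0,"jaw":-1},{"tx":-0.21,"ty":1,"tz":0,"spin":0,"jaw":-1},{"tx":-0.21,"ty":1,"tz":0,"spin":0,"jaw":-1},{"tx":-0.21,"ty":1,"tz":0,"spin":0,"jaw":-1},{"tx":-0.21,"ty":1,"tz":0,"spin":0,"jaw":-1},{"tx":-0.21,"ty":1,"tz":0,"spin":0,"jaw":-1},{"tx":-0.21,"ty":1,"tz":0,"spin":0,"jaw":-1},{"tx":-0.21,"ty":1,"tz":0,"spin":0,"jaw":-1},{"tx":-0.21,"ty":1,"tz":0,"spin":0,"jaw":-1},{"tx":-0.21,"ty":1,"tz":0,"spin":0,"jaw":-1},{"tx":-0.21,"ty":1,"tz":0,"spin":0,"jaw":-1},{"tx":-0.21,"ty":1,"tz":0,"spin":0,"jaw":-1},{"tx":0,"ty":0,"tz":0,"spin":0,"jaw":-1},{"tx":0,"ty":0,"tz":0,"spin":0,"jaw":-1}]'
python3 go.py .4445 -.281 .04 -.13
python3 - <<'E'
from h import *
p=camera_params('wrist');f=grab_frame('wrist');cv2.imwrite('pics/w5.png',f)
b=blobs(mask(f,105,130))[0]
r=cv2.minAreaRect(cv2.convexHull(b)); c=cv2.boxPoints(r); P=np.array([plane(p,q,.012) for q in c])
print('lid',r,P.mean(0).round(4),np.linalg.norm(P[1]-P[0]),np.linalg.norm(P[2]-P[1]),[np.arctan2(*(P[i+1]-P[i])[[1,0]]).round(3) for i in (0,1)])
E
```

```text
time_s: 13.45
tool_pos: [0.4442, -0.2799, 0.2049]
eef_rot: [-3.135, 0.202, -0.0]
force: [0.6, 0.6, 0.2]
finger_gap: 0.086
pos [ 0.4442 -0.2799  0.2049] yaw -0.1286 F [0.6 0.6 0.2] gap 0.086 t 13.45
units tx ty tz [0.02 0.06 8.24] spin 0.01
lid ((282.0, 179.5), (139.0, 132.0), 90.0) [ 0.4429 -0.2777  0.012 ] 0.12415944009756849 0.14438673944638916 [np.float64(-0.128), np.float64(-1.634)]
```

View pics/w5.png

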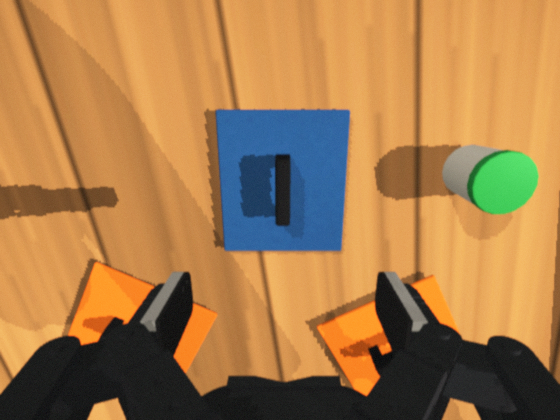

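The lid is squarely aligned with the jaw. Plate corners are at (217,110) and (349,110), and the bar is at column 283, rows 154 to 226. Green is well clear at (503,182). I'll descend and grip the bar.

```bash
python3 - <<'E'
from h import *
p=camera_params('wrist')
for q in [(283,154),(283,226),(276,188),(290,188)]:
  print(plane(p,q,.045).round(4))
E
python3 -m pendant '[{"tx":0,"ty":0,"tz":1,"spin":0,"jaw":-1},{"tx":0,"ty":0,"tz":1,"spin":0,"jaw":-1},{"tx":0,"ty":0,"tz":1,"spin":0,"jaw":-1},{"tx":0,"ty":0,"tz":1,"spin":0,"jaw":-1},{"tx":0,"ty":0,"tz":1,"spin":0,"jaw":-1},{"tx":0,"ty":0,"tz":1,"spin":0,"jaw":-1},{"tx":0,"ty":0,"tz":1,"spin":0,"jaw":-1},{"tx":0,"ty":0,"tz":0.7,"spin":0,"jaw":-1},{"tx":0,"ty":0,"tz":0.4,"spin":0,"jaw":-1},{"tx":0,"ty":0,"tz":0,"spin":0,"jaw":-1},{"tx":0,"ty":0,"tz":0,"spin":0,"jaw":-1}]'
python3 go.py .4435 -.279 .04 -.13
```

```text
[ 0.4487 -0.2419  0.045 ]
[ 0.44   -0.3094  0.045 ]
[ 0.4384 -0.2717  0.045 ]
[ 0.4511 -0.2733  0.045 ]
time_s: 14.6
tool_pos: [0.4446, -0.2806, 0.0434]
eef_rot: [3.135, -0.2, 0.001]
force: [0.9, 0.3, -0.2]
finger_gap: 0.0854
pos [ 0.4446 -0.2806  0.0434] yaw -0.1277 F [ 0.9  0.3 -0.2] gap 0.0854 t 14.6
units tx ty tz [-0.06 -0.07  0.17] spin 0.02
```

```bash
python3 -m pendant '[{"tx":-0.02,"ty":-0.12,"tz":0.17,"spin":0,"jaw":-1},{"tx":0,"ty":0,"tz":0,"spin":0,"jaw":-1},{"tx":0,"ty":0,"tz":0,"spin":0,"jaw":0.9},{"tx":0,"ty":0,"tz":0,"spin":0,"jaw":0.9},{"tx":0,"ty":0,"tz":0,"spin":0,"jaw":0.9},{"tx":0,"ty":0,"tz":0,"spin":0,"jaw":0.9},{"tx":0,"ty":0,"tz":0,"spin":0,"jaw":0.9},{"tx":0,"ty":0,"tz":0,"spin":0,"jaw":0.9},{"tx":0,"ty":0,"tz":0,"spin":0,"jaw":0.9},{"tx":0,"ty":0,"tz":0,"spin":0,"jaw":0.9},{"tx":0,"ty":0,"tz":0,"spin":0,"jaw":0.9}]'
python3 go.py .4435 -.279 .04 -.13
```

```text
time_s: 15.7
tool_pos: [0.4441, -0.2782, 0.0395]
eef_rot: [3.135, -0.201, 0.001]
force: [-0.4, -0.4, 3.4]
finger_gap: 0.0132
pos [ 0.4441 -0.2782  0.0395] yaw -0.128 F [-0.4 -0.4  3.4] gap 0.0132 t 15.7
units tx ty tz [-0.03  0.04 -0.03] spin 0.01
```

```bash
python3 -m pendant '[{"tx":0,"ty":0,"tz":-0.3,"spin":0,"jaw":0.9},{"tx":0,"ty":0,"tz":-0.6,"spin":0,"jaw":0.9},{"tx":0,"ty":0,"tz":-0.8,"spin":0,"jaw":0.9},{"tx":0,"ty":0,"tz":-0.8,"spin":0,"jaw":0.9},{"tx":0,"ty":0,"tz":-0.8,"spin":0,"jaw":0.9},{"tx":0,"ty":0,"tz":-0.8,"spin":0,"jaw":0.9},{"tx":0,"ty":0,"tz":-0.8,"spin":0,"jaw":0.9},{"tx":0,"ty":0,"tz":-0.8,"spin":0,"jaw":0.9},{"tx":0,"ty":0,"tz":-0.8,"spin":0,"jaw":0.9},{"tx":0,"ty":0,"tz":-0.8,"spin":0,"jaw":0.9},{"tx":0,"ty":0,"tz":-0.5,"spin":-0.5,"jaw":0.9},{"tx":0,"ty":0,"tz":-0.2,"spin":-0.5,"jaw":0.9},{"tx":0,"ty":0,"tz":0,"spin":-0.5,"jaw":0.9},{"tx":0,"ty":0,"tz":0,"spin":-0.5,"jaw":0.9},{"tx":0,"ty":0,"tz":0,"spin":-0.5,"jaw":0.9},{"tx":0,"ty":0,"tz":0,"spin":0,"jaw":0.9},{"tx":0,"ty":0,"tz":0,"spin":0,"jaw":0.9}]'
python3 go.py .5152 .083 .2 .247
python3 - <<'E'
from h import *
f=grab_frame('wrist');cv2.imwrite('pics/w6.png',f)
f=grab_frame('side');cv2.imwrite('pics/s6.png',f)
E
```

```text
time_s: 17.4
tool_pos: [0.4439, -0.278, 0.1997]
eef_rot: [3.118, 0.384, 0.0]
force: [0.2, 0.2, -3.0]
finger_gap: 0.0127
pos [ 0.4439 -0.278   0.1997] yaw 0.2448 F [ 0.2  0.2 -3. ] gap 0.0127 t 17.4
units tx ty tz [  7.83 -16.65  -0.02] spin -0.01
```

View pics/w6.png

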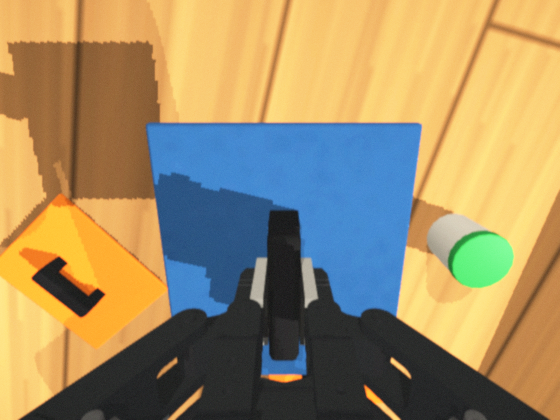

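View pics/s6.png

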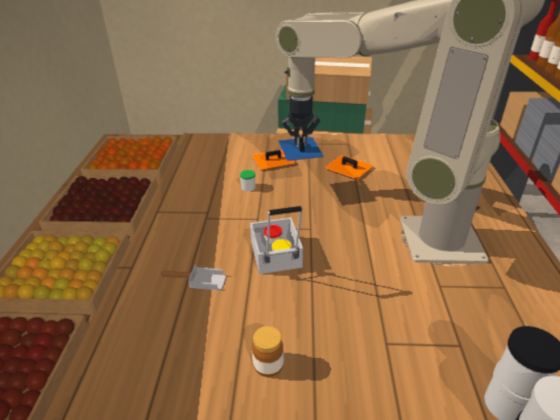

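The lid hangs level, with its far plate edge from (149,124) to (420,124). I'll work out its offset in the grip.

Run:
```python
from h import *
s=get_state();p=camera_params('wrist');M=R.from_rotvec(s['eef_rot']).as_matrix()
A=[M.T@(plane(p,q,s['tool_pos'][2]-.0275)-s['tool_pos']) for q in [(148,124),(420,124),(407,250),(163,250)]]
print(np.array(A).round(4),np.linalg.norm(A[0]-A[1]))
# bar ends top face z=+.0055
for q in [(285,211),(285,358)]: print('bar end',(M.T@(plane(p,q,s['tool_pos'][2]+.0055)-s['tool_pos'])).round(4))
```

```text
[[-0.0617 -0.0724  0.0275]
 [ 0.0619 -0.0725  0.0275]
 [ 0.0639 -0.0093  0.0275]
 [-0.0624 -0.0092  0.0275]] 0.12359000130747423
bar end [ 0.0005 -0.042  -0.0055]
bar end [ 0.0007  0.0293 -0.0055]
```

```bash
python3 -m pendant '[{"tx":0.46,"ty":-0.98,"tz":0,"spin":0,"jaw":0.9},{"tx":0.46,"ty":-0.98,"tz":0,"spin":0,"jaw":0.9},{"tx":0.46,"ty":-0.98,"tz":0,"spin":0,"jaw":0.9},{"tx":0.46,"ty":-0.98,"tz":0,"spin":0,"jaw":0.9},{"tx":0.46,"ty":-0.98,"tz":0,"spin":0,"jaw":0.9},{"tx":0.46,"ty":-0.98,"tz":0,"spin":0,"jaw":0.9},{"tx":0.46,"ty":-0.98,"tz":0,"spin":0,"jaw":0.9},{"tx":0.46,"ty":-0.98,"tz":0,"spin":0,"jaw":0.9},{"tx":0.46,"ty":-0.98,"tz":0,"spin":0,"jaw":0.9},{"tx":0.46,"ty":-0.98,"tz":0,"spin":0,"jaw":0.9},{"tx":0.46,"ty":-0.98,"tz":0,"spin":0,"jaw":0.9},{"tx":0.46,"ty":-0.98,"tz":0,"spin":0,"jaw":0.9},{"tx":0.46,"ty":-0.98,"tz":0,"spin":0,"jaw":0.9},{"tx":0.46,"ty":-0.98,"tz":0,"spin":0,"jaw":0.9},{"tx":0.46,"ty":-0.98,"tz":0,"spin":0,"jaw":0.9},{"tx":0.46,"ty":-0.98,"tz":0,"spin":0,"jaw":0.9},{"tx":0.46,"ty":-0.98,"tz":0,"spin":0,"jaw":0.9},{"tx":0,"ty":0,"tz":0,"spin":0,"jaw":0.9},{"tx":0,"ty":0,"tz":0,"spin":0,"jaw":0.9}]'
python3 go.py .5152 .083 .135 .247
```

```text
time_s: 19.4
tool_pos: [0.514, 0.0834, 0.1992]
eef_rot: [3.117, 0.388, -0.001]
force: [-0.1, -0.3, -1.6]
finger_gap: 0.0131
pos [0.514  0.0834 0.1992] yaw 0.2475 F [-0.1 -0.3 -1.6] gap 0.0131 t 19.4
units tx ty tz [0.06 0.03 3.21] spin 0.0
```

```bash
python3 -m pendant '[{"tx":0.06,"ty":0.03,"tz":0.5,"spin":0,"jaw":0.9},{"tx":0,"ty":0,"tz":0.7,"spin":0,"jaw":0.9},{"tx":0,"ty":0,"tz":0.7,"spin":0,"jaw":0.9},{"tx":0,"ty":0,"tz":0.7,"spin":0,"jaw":0.9},{"tx":0,"ty":0,"tz":0.6,"spin":0,"jaw":0.9},{"tx":0,"ty":0,"tz":0,"spin":0,"jaw":0.9},{"tx":0,"ty":0,"tz":0,"spin":0,"jaw":0.9}]'
python3 go.py .5152 .083 .1075 .247
python3 - <<'E'
from h import *
f=grab_frame('wrist');cv2.imwrite('pics/w7.png',f)
f=grab_frame('side');cv2.imwrite('pics/s7.png',f);cv2.imwrite('pics/s7c.png',cv2.resize(f[190:290,215:355],(770,550),interpolation=cv2.INTER_CUBIC))
E
```

```text
time_s: 20.1
tool_pos: [0.5152, 0.0829, 0.1349]
eef_rot: [-3.118, -0.387, 0.002]
force: [0.3, 0.4, -2.6]
finger_gap: 0.0129
pos [0.5152 0.0829 0.1349] yaw 0.2469 F [ 0.3  0.4 -2.6] gap 0.0129 t 20.1
units tx ty tz [ 0.   -0.01  1.37] spin -0.0
```

View pics/w7.png

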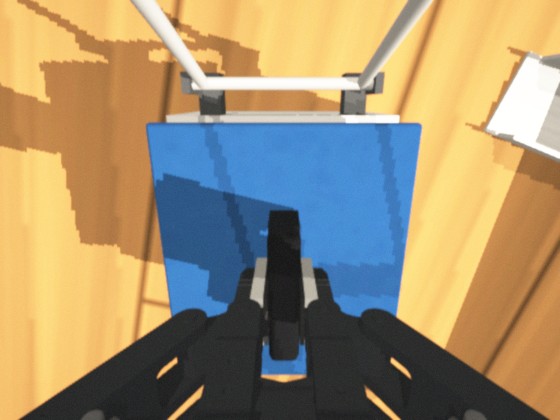

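View pics/s7c.png

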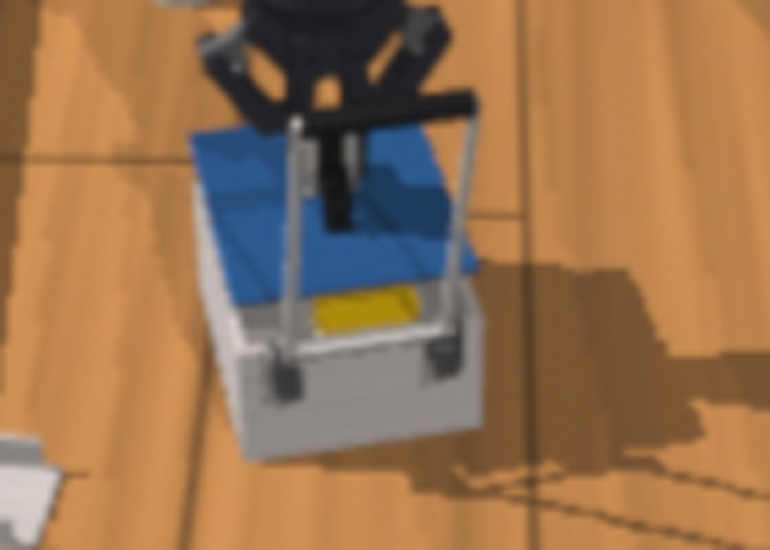

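Run:
```python
from h import *
f=cv2.imread('pics/w7.png');cv2.imwrite('pics/w7c.png',cv2.resize(f[95:145,140:430],(800,138),interpolation=cv2.INTER_CUBIC))
```

```text
(no output)
```

View pics/w7c.png

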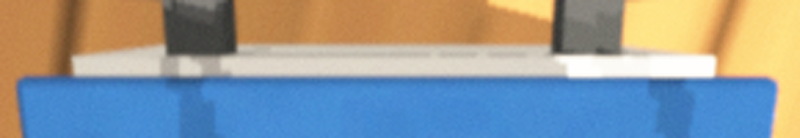

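Run:
```python
from h import *
s=get_state();p=camera_params('wrist');M=R.from_rotvec(s['eef_rot']).as_matrix()
g=lambda q,z:(M.T@(plane(p,q,z)-s['tool_pos'])).round(4)
for q in [(147,123.5),(421,123.5)]: print('lid',g(q,s['tool_pos'][2]-.0275))
for q in [(166,115.7),(399.5,115.7)]: print('rim',g(q,.075))
```

```text
lid [-0.062  -0.0726  0.0274]
lid [ 0.0624 -0.0727  0.0276]
rim [-0.0648 -0.0745  0.061 ]
rim [ 0.0639 -0.0746  0.0611]
```

The lid is aligned over the box within about 2 mm: lid edge at -72.6, rim at -74.5, x offset 0.6 mm. I'll lower it slowly.

```bash
python3 -m pendant '[{"tx":-0.02,"ty":-0.03,"tz":0.3,"spin":0,"jaw":0.9},{"tx":0,"ty":0,"tz":0.3,"spin":0,"jaw":0.9},{"tx":0,"ty":0,"tz":0.3,"spin":0,"jaw":0.9},{"tx":0,"ty":0,"tz":0.2,"spin":0,"jaw":0.9},{"tx":0,"ty":0,"tz":0.1,"spin":0,"jaw":0.9},{"tx":0,"ty":0,"tz":0,"spin":0,"jaw":0.9},{"tx":0,"ty":0,"tz":0,"spin":0,"jaw":0.9}]'
python3 go.py .5152 .083 .1075 .247
```

```text
time_s: 20.9
tool_pos: [0.515, 0.0834, 0.1114]
eef_rot: [-3.118, -0.387, -0.0]
force: [0.2, -0.3, -2.4]
finger_gap: 0.0128
pos [0.515  0.0834 0.1114] yaw 0.247 F [ 0.2 -0.3 -2.4] gap 0.0128 t 20.9
units tx ty tz [0.   0.02 0.19] spin -0.0
```

```bash
python3 -m pendant '[{"tx":0,"ty":0,"tz":0.1,"spin":0,"jaw":0.9},{"tx":0,"ty":0,"tz":0.1,"spin":0,"jaw":0.9},{"tx":0,"ty":0,"tz":0.05,"spin":0,"jaw":0.9},{"tx":0,"ty":0,"tz":0,"spin":0,"jaw":0.9},{"tx":0,"ty":0,"tz":0,"spin":0,"jaw":0.9}]'
python3 go.py .5152 .083 .1075 .247
```

```text
time_s: 21.4
tool_pos: [0.5153, 0.0835, 0.1075]
eef_rot: [3.118, 0.387, 0.001]
force: [-4.9, -0.8, 7.1]
finger_gap: 0.0128
pos [0.5153 0.0835 0.1075] yaw 0.247 F [-4.9 -0.8  7.1] gap 0.0128 t 21.4
units tx ty tz [-0.01  0.02  0.  ] spin 0.0
```

Contact came at the expected height. I'll release and retreat straight up.

```bash
python3 -m pendant '[{"tx":0,"ty":0,"tz":0,"spin":0,"jaw":0},{"tx":0,"ty":0,"tz":0,"spin":0,"jaw":0},{"tx":0,"ty":0,"tz":0,"spin":0,"jaw":0},{"tx":0,"ty":0,"tz":0,"spin":0,"jaw":0},{"tx":0,"ty":0,"tz":0,"spin":0,"jaw":0},{"tx":0,"ty":0,"tz":-0.5,"spin":0,"jaw":0},{"tx":0,"ty":0,"tz":-1,"spin":0,"jaw":0},{"tx":0,"ty":0,"tz":-1,"spin":0,"jaw":0},{"tx":0,"ty":0,"tz":-1,"spin":0,"jaw":0},{"tx":0,"ty":0,"tz":-1,"spin":0,"jaw":0},{"tx":0,"ty":0,"tz":0,"spin":0,"jaw":0}]'
python3 go.py .5152 .083 .1075 .247
python3 - <<'E'
from h import *
f=grab_frame('wrist');cv2.imwrite('pics/w8.png',f)
f=grab_frame('side');cv2.imwrite('pics/s8.png',f);cv2.imwrite('pics/s8c.png',cv2.resize(f[180:280,215:355],(770,550),interpolation=cv2.INTER_CUBIC))
E
```

```text
time_s: 22.5
tool_pos: [0.517, 0.0836, 0.2006]
eef_rot: [3.117, 0.387, 0.01]
force: [0.4, -0.7, 1.7]
finger_gap: 0.0433
pos [0.517  0.0836 0.2006] yaw 0.247 F [ 0.4 -0.7  1.7] gap 0.0433 t 22.5
units tx ty tz [-0.13  0.    4.65] spin 0.0
```

View pics/w8.png

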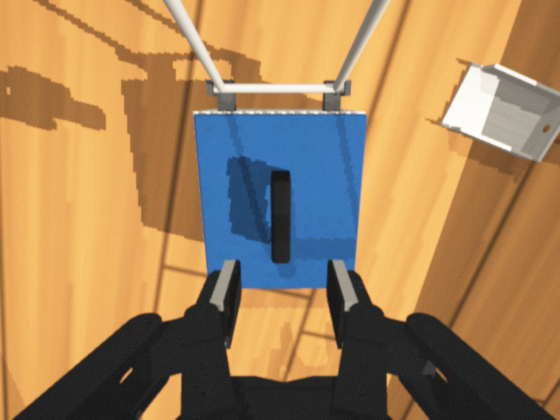

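View pics/s8c.png

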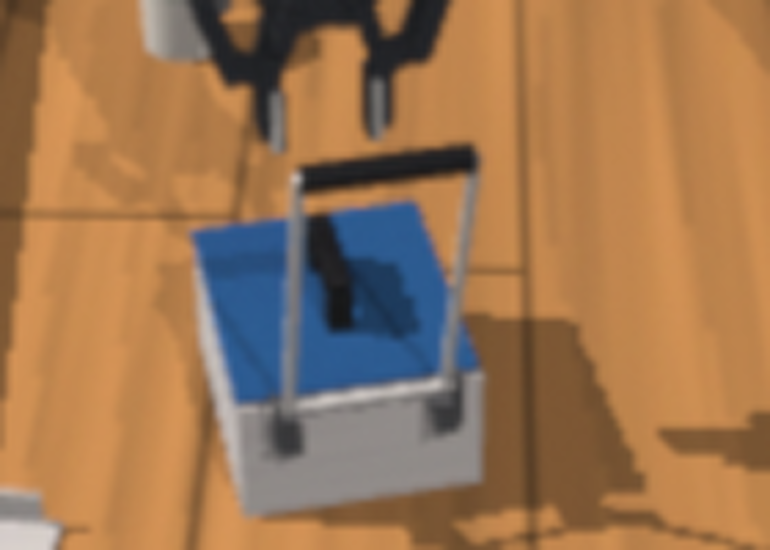

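The lid sits flush all round: plate corners at (195,113), (366,113), (357,288) and (207,290) in the wrist view, and no gap in the side view. The bail is still raised. Next I'll close the jaw, go over the bar to its far side, and push it over.

```bash
python3 -m pendant '[{"tx":-0.1,"ty":0,"tz":-0.96,"spin":0,"jaw":1},{"tx":0,"ty":0,"tz":-0.96,"spin":0,"jaw":1},{"tx":0,"ty":0,"tz":-0.96,"spin":0,"jaw":1},{"tx":0,"ty":0,"tz":-0.96,"spin":0,"jaw":1},{"tx":0,"ty":0,"tz":-0.96,"spin":0,"jaw":1},{"tx":0,"ty":0,"tz":-0.96,"spin":0,"jaw":1},{"tx":0,"ty":0,"tz":0,"spin":0,"jaw":1},{"tx":0,"ty":0,"tz":0,"spin":0,"jaw":1},{"tx":0,"ty":0,"tz":0,"spin":0,"jaw":1}]'
python3 go.py .4731 .2498 .265 .247
python3 - <<'E'
from h import *
f=grab_frame('wrist');cv2.imwrite('pics/w9.png',f)
E
```

```text
time_s: 23.5
tool_pos: [0.5123, 0.0829, 0.3093]
eef_rot: [-3.117, -0.387, 0.005]
force: [-0.1, -0.0, -0.3]
finger_gap: -0.0004
pos [0.5123 0.0829 0.3093] yaw 0.247 F [-0.1 -0.  -0.3] gap -0.0004 t 23.5
units tx ty tz [ 0.15 -8.57  2.22] spin 0.0
```

View pics/w9.png

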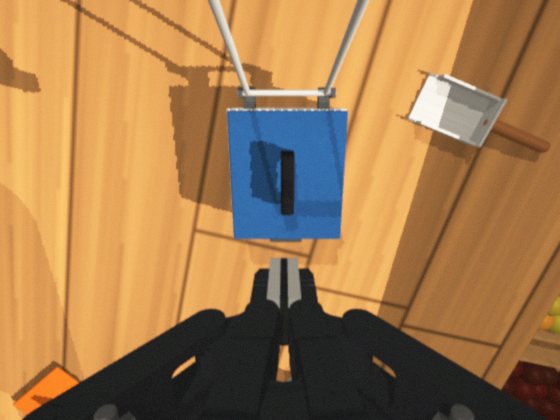

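```bash
python3 -m pendant '[{"tx":0.1,"ty":-0.8,"tz":-0.4,"spin":0,"jaw":1},{"tx":0,"ty":-0.87,"tz":0,"spin":0,"jaw":1},{"tx":0,"ty":-0.87,"tz":0,"spin":0,"jaw":1},{"tx":0,"ty":-0.87,"tz":0,"spin":0,"jaw":1},{"tx":0,"ty":-0.87,"tz":0,"spin":0,"jaw":1},{"tx":0,"ty":-0.87,"tz":0,"spin":0,"jaw":1},{"tx":0,"ty":-0.87,"tz":0,"spin":0,"jaw":1},{"tx":0,"ty":-0.87,"tz":0,"spin":0,"jaw":1},{"tx":0,"ty":-0.87,"tz":0,"spin":0,"jaw":1},{"tx":0,"ty":-0.87,"tz":0,"spin":0,"jaw":1},{"tx":0,"ty":0,"tz":0,"spin":0,"jaw":1},{"tx":0,"ty":0,"tz":0,"spin":0,"jaw":1}]'
python3 go.py .4731 .2498 .265 .247
python3 - <<'E'
from h import *
f=grab_frame('side');cv2.imwrite('pics/s10.png',f);cv2.imwrite('pics/s10c.png',cv2.resize(f[150:290,205:355],(600,560),interpolation=cv2.INTER_CUBIC))
E
```

```text
time_s: 24.75
tool_pos: [0.4724, 0.2506, 0.3184]
eef_rot: [3.117, 0.388, -0.002]
force: [0.2, 0.6, -0.1]
finger_gap: -0.0001
pos [0.4724 0.2506 0.3184] yaw 0.2479 F [ 0.2  0.6 -0.1] gap -0.0001 t 24.75
units tx ty tz [0.03 0.05 2.67] spin 0.01
```

View pics/s10c.png

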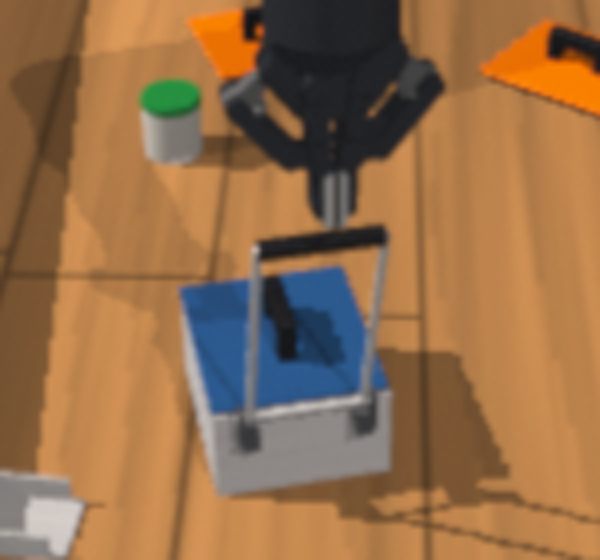

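The fingertips at (337,220) in the crop are above and beyond the bar at (320,242). I'll lower behind it and start pushing.

```bash
python3 -m pendant '[{"tx":0,"ty":0,"tz":0.66,"spin":0,"jaw":1},{"tx":0,"ty":0,"tz":0.66,"spin":0,"jaw":1},{"tx":0,"ty":0,"tz":0.66,"spin":0,"jaw":1},{"tx":0,"ty":0,"tz":0.66,"spin":0,"jaw":1},{"tx":0,"ty":0,"tz":0,"spin":0,"jaw":1},{"tx":0,"ty":0,"tz":0,"spin":0,"jaw":1}]'
python3 go.py .4731 .2498 .265 .247
python3 - <<'E'
from h import *
f=grab_frame('side');cv2.imwrite('pics/s11.png',f);cv2.imwrite('pics/s11c.png',cv2.resize(f[150:290,205:355],(600,560),interpolation=cv2.INTER_CUBIC))
E
```

```text
time_s: 25.4
tool_pos: [0.4724, 0.2506, 0.2661]
eef_rot: [3.117, 0.387, -0.002]
force: [-0.6, 0.7, -0.7]
finger_gap: -0.0
pos [0.4724 0.2506 0.2661] yaw 0.2469 F [-0.6  0.7 -0.7] gap -0.0 t 25.4
units tx ty tz [0.02 0.05 0.05] spin -0.0
```

View pics/s11c.png

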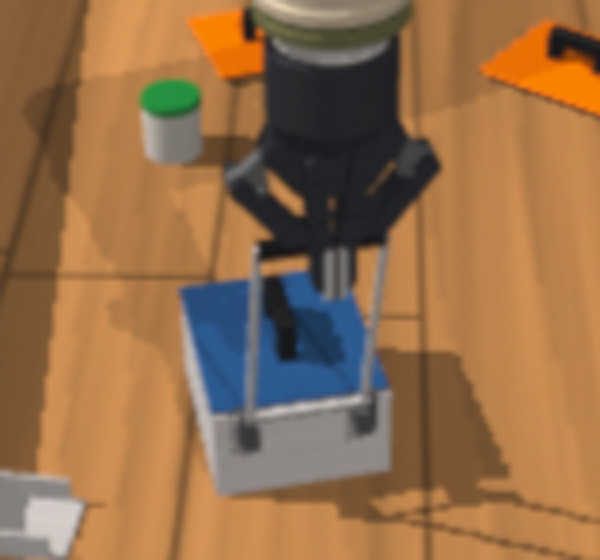

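```bash
python3 -m pendant '[{"tx":0,"ty":0.64,"tz":-0.08,"spin":0,"jaw":1},{"tx":0,"ty":0.64,"tz":-0.08,"spin":0,"jaw":1},{"tx":0,"ty":0.64,"tz":-0.08,"spin":0,"jaw":1},{"tx":0,"ty":0.64,"tz":-0.08,"spin":0,"jaw":1},{"tx":0,"ty":0.64,"tz":-0.08,"spin":0,"jaw":1},{"tx":0,"ty":0.67,"tz":0.12,"spin":0,"jaw":1},{"tx":0,"ty":0.67,"tz":0.12,"spin":0,"jaw":1},{"tx":0,"ty":0.67,"tz":0.12,"spin":0,"jaw":1},{"tx":0,"ty":0.67,"tz":0.12,"spin":0,"jaw":1},{"tx":0,"ty":0.67,"tz":0.12,"spin":0,"jaw":1},{"tx":0,"ty":0,"tz":0,"spin":0,"jaw":1}]'
cat > st.py <<'E'
from h import *
s=get_state();Rz=R.from_euler('z',.247).as_matrix()
print('box mm',(1000*Rz.T@(s['tool_pos']-[.5152,.083,0])).round(1),'F box',(Rz.T@s['force']).round(1),s['time_s'])
E
python3 st.py
python3 - <<'E'
from h import *
f=grab_frame('side');cv2.imwrite('pics/s12.png',f);cv2.imwrite('pics/s12c.png',cv2.resize(f[150:290,205:355],(600,560),interpolation=cv2.INTER_CUBIC))
E
```

```text
time_s: 26.55
tool_pos: [0.5049, 0.1219, 0.2619]
eef_rot: [3.117, 0.384, -0.002]
force: [0.6, 0.2, 0.4]
finger_gap: 0.0
box mm [ -0.5  40.2 261.9] F box [0.6 0.  0.4] 26.55
```

View pics/s12c.png

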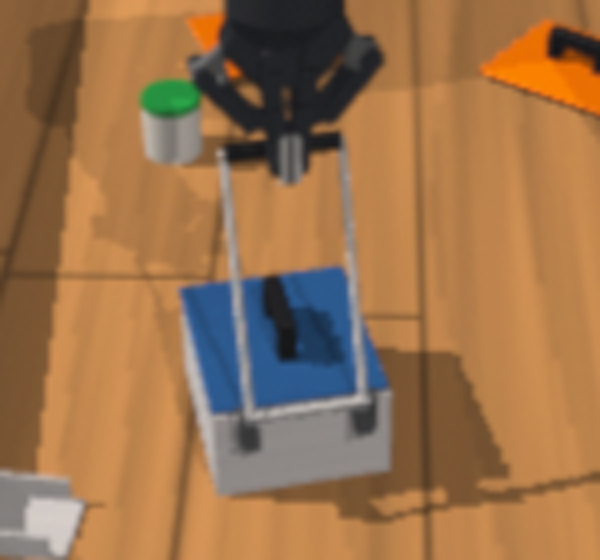

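The bail is following, with the bar at (280,148) in the crop. I'll continue along the arc.

```bash
python3 -m pendant '[{"tx":0,"ty":0.54,"tz":0.28,"spin":0,"jaw":1},{"tx":0,"ty":0.54,"tz":0.28,"spin":0,"jaw":1},{"tx":0,"ty":0.54,"tz":0.28,"spin":0,"jaw":1},{"tx":0,"ty":0.48,"tz":0.38,"spin":0,"jaw":1},{"tx":0,"ty":0.48,"tz":0.38,"spin":0,"jaw":1},{"tx":0,"ty":0.48,"tz":0.38,"spin":0,"jaw":1},{"tx":0,"ty":0.31,"tz":0.35,"spin":0,"jaw":1},{"tx":0,"ty":0.31,"tz":0.35,"spin":0,"jaw":1},{"tx":0,"ty":0.31,"tz":0.35,"spin":0,"jaw":1},{"tx":0,"ty":0,"tz":0,"spin":0,"jaw":1}]'
python3 st.py
python3 - <<'E'
from h import *
f=grab_frame('side');cv2.imwrite('pics/s13.png',f);cv2.imwrite('pics/s13c.png',cv2.resize(f[150:290,205:355],(600,560),interpolation=cv2.INTER_CUBIC))
E
```

```text
time_s: 27.6
tool_pos: [0.5237, 0.0457, 0.2006]
eef_rot: [3.118, 0.386, -0.003]
force: [-0.3, 0.2, -0.4]
finger_gap: -0.0002
box mm [ -0.9 -38.3 200.6] F box [-0.2  0.3 -0.4] 27.6
```

View pics/s13c.png

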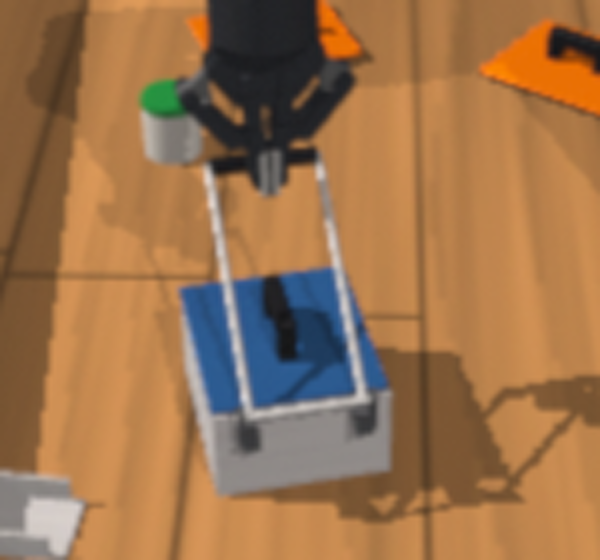

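```bash
cat > ba.py <<'E'
import sys
from h import *
u,v=float(sys.argv[1]),float(sys.argv[2]);p=camera_params('side');Rz=R.from_euler('z',.247).as_matrix()
A=np.arange(-.1,2,.005)
D=[proj(p,Rz@[0,.09-.184*np.cos(a),.085+.184*np.sin(a)]+[.5152,.083,0])-[u,v] for a in A]
n=np.linalg.norm(D,axis=1);i=n.argmin();a=A[i];print('a',a,'px err',n[i],'y,z',90-184*np.cos(a),85+184*np.sin(a))
E
python3 ba.py 271 190
```

```text
a 0.6350000000000007 px err 1.1824931023699494 y,z -58.13319215111707 194.14466264146967
```

The bail is at about 0.64 rad. I'll lift over the bar and press down from above.

```bash
python3 -m pendant '[{"tx":0,"ty":-0.3,"tz":-0.1,"spin":0,"jaw":1},{"tx":0,"ty":0,"tz":-0.8,"spin":0,"jaw":1},{"tx":0,"ty":0,"tz":-0.8,"spin":0,"jaw":1},{"tx":0.03,"ty":0.7,"tz":0,"spin":0,"jaw":1},{"tx":0,"ty":0.7,"tz":0,"spin":0,"jaw":1},{"tx":0,"ty":0,"tz":0,"spin":0,"jaw":1},{"tx":0,"ty":0,"tz":0,"spin":0,"jaw":1}]'
python3 st.py
python3 - <<'E'
from h import *
f=grab_frame('side');cv2.imwrite('pics/s14.png',f);cv2.imwrite('pics/s14c.png',cv2.resize(f[150:290,205:355],(600,560),interpolation=cv2.INTER_CUBIC))
E
```

```text
time_s: 28.35
tool_pos: [0.5299, 0.0244, 0.2353]
eef_rot: [-3.118, -0.384, 0.002]
force: [0.2, 0.8, -0.7]
finger_gap: 0.0001
box mm [ -0.  -60.4 235.3] F box [ 0.4  0.7 -0.7] 28.35
```

View pics/s14c.png

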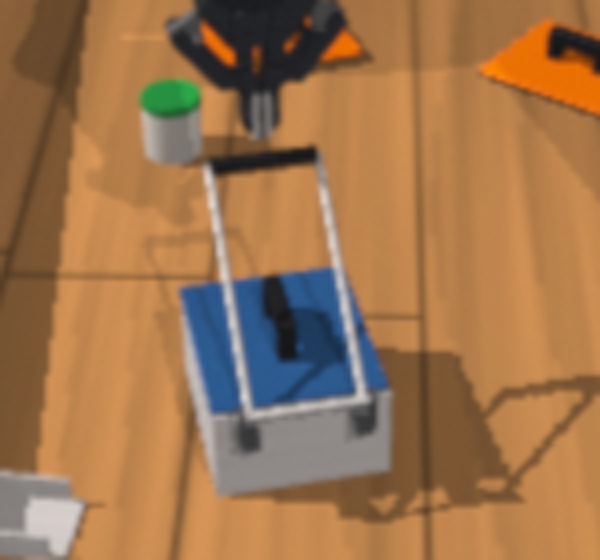

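The fingertips are above the bar: tip at (262,130), bar at (263,160). I'll press down along the arc.

```bash
python3 -m pendant '[{"tx":0,"ty":0.08,"tz":0.4,"spin":0,"jaw":1},{"tx":0,"ty":0,"tz":0.35,"spin":0,"jaw":1},{"tx":0,"ty":0.17,"tz":0.35,"spin":0,"jaw":1},{"tx":0,"ty":0.17,"tz":0.35,"spin":0,"jaw":1},{"tx":0,"ty":0.17,"tz":0.35,"spin":0,"jaw":1},{"tx":0,"ty":0.14,"tz":0.31,"spin":0,"jaw":1},{"tx":0,"ty":0.14,"tz":0.31,"spin":0,"jaw":1},{"tx":0,"ty":0.14,"tz":0.31,"spin":0,"jaw":1},{"tx":0,"ty":0.14,"tz":0.31,"spin":0,"jaw":1},{"tx":0,"ty":0.1,"tz":0.33,"spin":0,"jaw":1},{"tx":0,"ty":0.1,"tz":0.33,"spin":0,"jaw":1},{"tx":0,"ty":0.1,"tz":0.33,"spin":0,"jaw":1},{"tx":0,"ty":0.1,"tz":0.33,"spin":0,"jaw":1},{"tx":0,"ty":0.05,"tz":0.3,"spin":0,"jaw":1},{"tx":0,"ty":0.05,"tz":0.3,"spin":0,"jaw":1},{"tx":0,"ty":0.03,"tz":0.3,"spin":0,"jaw":1},{"tx":0,"ty":0,"tz":0,"spin":0,"jaw":1}]'
python3 st.py
python3 - <<'E'
from h import *
f=grab_frame('side');cv2.imwrite('pics/s15.png',f);cv2.imwrite('pics/s15c.png',cv2.resize(f[150:290,205:355],(600,560),interpolation=cv2.INTER_CUBIC))
E
```

```text
time_s: 30.1
tool_pos: [0.5378, -0.0073, 0.1297]
eef_rot: [-3.117, -0.387, 0.003]
force: [0.1, -0.3, -0.3]
finger_gap: -0.0
box mm [ -0.2 -93.1 129.7] F box [ 0.  -0.3 -0.3] 30.1
```

View pics/s15c.png

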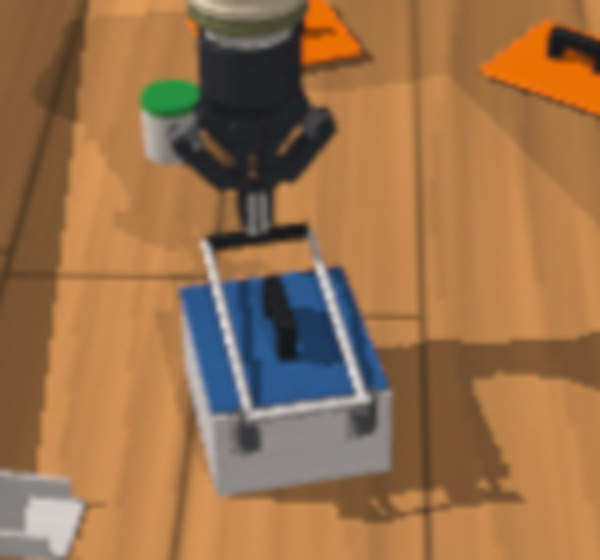

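```bash
python3 -m pendant '[{"tx":0,"ty":0.02,"tz":0.2,"spin":0,"jaw":1},{"tx":0,"ty":0.02,"tz":0.2,"spin":0,"jaw":1},{"tx":0,"ty":0,"tz":0.2,"spin":0,"jaw":1},{"tx":0,"ty":0,"tz":0.15,"spin":0,"jaw":1},{"tx":0,"ty":0,"tz":0.1,"spin":0,"jaw":1},{"tx":0,"ty":0,"tz":0,"spin":0,"jaw":1},{"tx":0,"ty":0,"tz":0,"spin":0,"jaw":1}]'
python3 st.py
```

```text
time_s: 30.85
tool_pos: [0.5386, -0.0081, 0.1139]
eef_rot: [-3.118, -0.387, 0.0]
force: [-0.0, 0.2, 1.3]
finger_gap: 0.0
box mm [  0.4 -94.1 113.9] F box [0.1 0.2 1.3] 30.85
```

```bash
python3 -m pendant '[{"tx":0,"ty":0,"tz":0.1,"spin":0,"jaw":1},{"tx":0,"ty":0,"tz":0.1,"spin":0,"jaw":1},{"tx":0,"ty":0,"tz":0,"spin":0,"jaw":1},{"tx":0,"ty":0,"tz":0,"spin":0,"jaw":1}]'
python3 st.py
```

```text
time_s: 31.25
tool_pos: [0.539, -0.0082, 0.1108]
eef_rot: [3.117, 0.387, 0.001]
force: [-2.6, -0.2, 6.6]
finger_gap: -0.0
box mm [  0.8 -94.2 110.8] F box [-2.6  0.4  6.6] 31.25
```

```bash
python3 -m pendant '[{"tx":0,"ty":0,"tz":0.08,"spin":0,"jaw":1},{"tx":0,"ty":0,"tz":0,"spin":0,"jaw":1},{"tx":0,"ty":0,"tz":0,"spin":0,"jaw":1}]'
python3 st.py
```

```text
time_s: 31.55
tool_pos: [0.5392, -0.0082, 0.1105]
eef_rot: [3.117, 0.387, 0.002]
force: [-7.5, 1.3, 16.3]
finger_gap: 0.0001
box mm [  1.  -94.3 110.5] F box [-6.9  3.1 16.3] 31.55
```

At the stop, the force rises with no further travel, at TCP height 110.5 mm against 111 expected. I'll retreat up and away and check everything.

```bash
python3 -m pendant '[{"tx":0,"ty":0,"tz":-0.3,"spin":0,"jaw":1},{"tx":0,"ty":0,"tz":-0.7,"spin":0,"jaw":1},{"tx":0,"ty":0,"tz":-1,"spin":0,"jaw":1},{"tx":0,"ty":0,"tz":-1,"spin":0,"jaw":1},{"tx":0,"ty":0,"tz":-1,"spin":0,"jaw":1},{"tx":0,"ty":0,"tz":-1,"spin":0,"jaw":1},{"tx":0,"ty":1,"tz":-1,"spin":0,"jaw":1},{"tx":0,"ty":1,"tz":0,"spin":0,"jaw":1},{"tx":0,"ty":1,"tz":0,"spin":0,"jaw":1},{"tx":0,"ty":1,"tz":0,"spin":0,"jaw":1},{"tx":0,"ty":1,"tz":0,"spin":0,"jaw":1},{"tx":0,"ty":0,"tz":0,"spin":0,"jaw":1},{"tx":0,"ty":0,"tz":0,"spin":0,"jaw":1}]'
python3 st.py
python3 - <<'E'
from h import *
f=grab_frame('side');cv2.imwrite('pics/s16.png',f);cv2.imwrite('pics/s16c.png',cv2.resize(f[170:290,205:355],(750,600),interpolation=cv2.INTER_CUBIC))
f=grab_frame('wrist');cv2.imwrite('pics/w16.png',f)
f=grab_frame('top');cv2.imwrite('pics/t16.png',f)
E
```

```text
time_s: 32.85
tool_pos: [0.563, -0.1051, 0.2286]
eef_rot: [-3.117, -0.386, -0.0]
force: [0.3, 0.5, 0.0]
finger_gap: -0.0003
box mm [   0.4 -194.1  228.6] F box [0.4 0.4 0. ] 32.85
```

View pics/s16c.png

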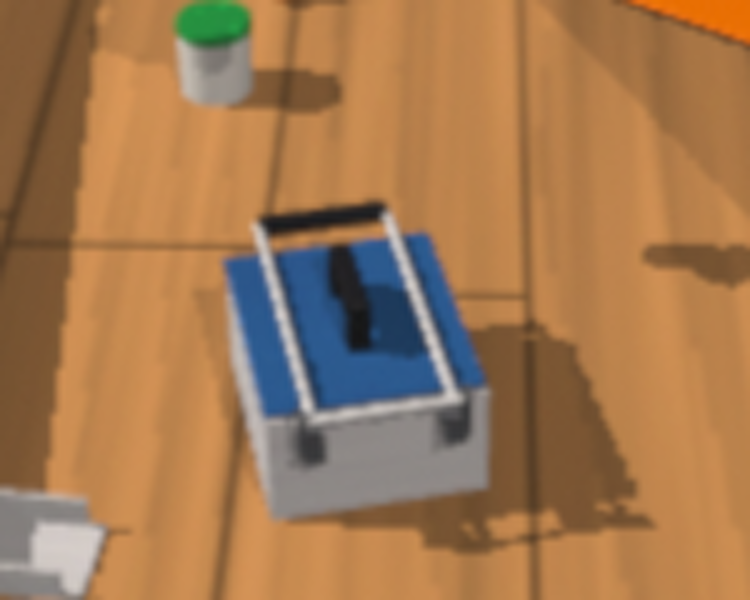

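View pics/w16.png

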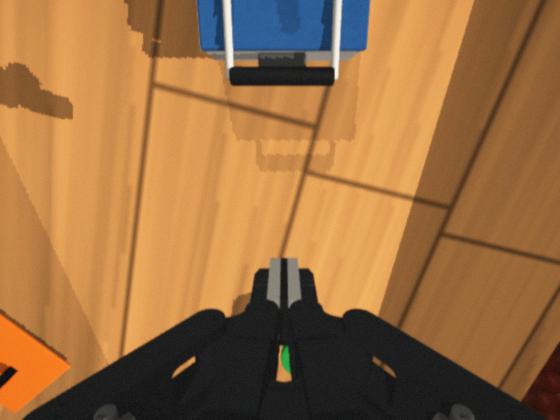

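View pics/t16.png

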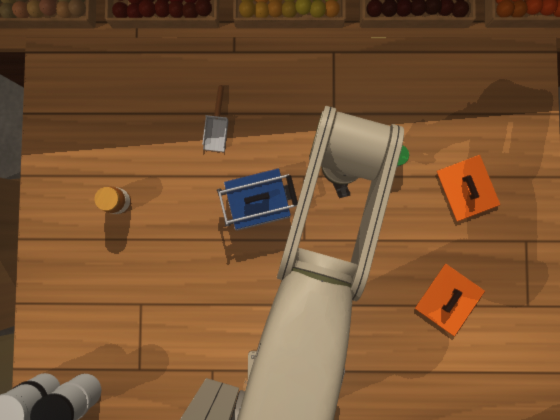

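```bash
python3 ba.py 269.3 213.3
python3 - <<'E'
from h import *
p=camera_params('wrist');Rz=R.from_euler('z',.247).as_matrix();c=np.array([.5152,.083,0])
pt=camera_params('top');ps=camera_params('side')
for z in (.075,.085,.1): print(z,(1000*Rz.T@(plane(p,(282,75),z)-c)).round(1))
t=cv2.imread('pics/t16.png')
X,e=tri(ps,(269.3,213.3),p,(282,75));print('bar tri box mm',(1000*Rz.T@(X-c)).round(1),e)
E
```

```text
a -0.004999999999999921 px err 0.6934440796689649 y,z -93.99770000479165 84.08000383332856
0.075 [ -0.8 -91.6  75. ]
0.085 [ -0.8 -92.3  85. ]
0.1 [ -0.7 -93.3 100. ]
bar tri box mm [ -1.3 -92.2  85.6] 0.001071583534702704
```

The measured bail angle is about 0 rad, with the bar at (-1, -92, 86) mm against (0, -94, 85) expected. The robot is clear of everything.

```bash
python3 -c "
from bench import *
print(job_done(), get_state()['time_s'])"
```

```text
the job is handed in; nothing more can be done
the job is handed in; nothing more can be done
```

The job is done and handed in at about 33 s of the 69 s limit. No verdict is reported, so these are my own last checks.

- **Tub:** The red-lidded tub stands in the free half of the box at about (0, -34) mm in the box's frame. The yellow-lidded tub stands beside it. I last saw both just before the lid went on.
- **Lid:** The blue lid was lowered until it touched at the expected height and released. It looked flush all round in the side and wrist pictures.
- **Bail:** I swung the bail over with closed fingers and pressed it to its stop. The press reached about 16 N with no further travel. Afterwards the bar measured (-1, -92, 86) mm in the box's frame against the closed position of (0, -94, 85) mm, so the joint is at about 0 rad.
- **Bystanders:** The green-lidded tub, the jar, the scoop and the orange look-alikes show no visible movement in the last pictures. I did not remeasure their positions.

No final check failed. The camera views differed by 2 to 6 mm on positions; I averaged or chose between views, and that was within the clearances. One pendant call was refused before anything moved because its rows lacked some keys.

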